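Fetch the grease tin from behind the bottles

TASK

The printer's rods are due for greasing and the grease tin is hemmed in by bottles in the yellow spill tray: move the two bottles and the oil can out and stand all three on the black rubber mat, and only then take out the tin and set it upright in the middle of the empty compartment of the steel service tray. After that put both bottles and the can back, each to the very place where it stood in the spill tray. Keep everything upright while you move it, and leave the brush, the spanner and the filament reel where they lie.

Things in the scene. Friction and masses are not known exactly. Their poses are not given: they have to be found in the camera images.
- tall_bottle_mid (a point): Tall round white plastic bottle: point on its axis half-way up, 70 mm above its foot; z up. 140 mm high; body 50 mm in diameter up to 90 mm, shoulder to 106 mm, neck 22 mm. Its white screw cap, 32 mm in diameter, spans 43 to 70 mm above this point and can be lifted by. Loose, 0.15 to 0.31 kg. Starts in any of the three places round the grease tin.
- amber_bottle_mid (a point): Short stout amber glass bottle: point on its axis half-way up, 60 mm above its foot; z up. 120 mm high; body 54 mm in diameter up to 66 mm, shoulder to 84 mm, neck 24 mm. Its black screw cap, 36 mm in diameter, spans 31 to 60 mm above this point and can be lifted by. Loose, 0.17 to 0.34 kg. Starts in any of the three places round the grease tin.
- oil_can_mid (a point): Rectangular metal oil can: point on its axis half-way up, 65 mm above its foot; z up. 130 mm high; box body 44 (x) by 52 (y) by 93 mm high, neck 24 mm. Its black round screw cap in the middle, 32 mm in diameter, spans 37 to 65 mm above this point and can be lifted by. Loose, 0.17 to 0.35 kg. Starts in any of the three places round the grease tin.
- grease_tin_mid (a point): Low round steel grease tin: its centre, 27 mm above its foot; z up. 54 mm high, 50 mm in diameter, 52 mm over the lid (top 14 mm). Loose, 0.11 to 0.23 kg. Starts in the middle of the spill tray's far half; the other three stand 62 mm from it (centres) on the tray's +y, -y and -x sides, with gaps of about 10 mm, so a hand cannot get at it.
- spill_tray: Yellow moulded spill tray, fixed, 150 mm (its x) by 210 mm (its y), rim 22 mm high, walls and floor 4 mm, lip out to 168 by 228 mm. Origin at the centre of its underside, on the bench; x points away from the robot, z up. What stands in it stands 4 mm above the bench.
- mat: Black rubber mat, the side area where the three containers wait; fixed, 270 mm along its x, 150 mm along its y, 4 mm thick. Origin at the centre of its underside, on the bench; z up. Lies to the robot's left or right of the spill tray.
- grease_bay (a point): Empty compartment of the steel service tray: centre of its floor, 3 mm above the bench; z up, x along the tray. 90 mm (x) by 96 mm (y) inside, walls 14 mm high and 3 mm thick. The fixed tray is 255 by 102 mm; its other compartment, on the -x side, holds brush and spanner. It stands on the other side of the spill tray from the mat.
- brush: Flat grease brush 140 mm long, 18 mm wide, lying along x in the tool compartment of the service tray; loose bystander. Origin at the middle of its underside.
- spanner: Steel spanner 130 mm long lying along x in the tool compartment of the service tray; loose bystander. Origin at the middle of its underside.
- reel_mid (a point): Centre of a small filament reel lying flat on the bench beyond the spill tray, 90 mm in diameter, 36 mm high, black flanges; z up. Loose bystander.
Not all that is in view belongs to the job. Leave any purple or red look-alike of the part that bears oil_can_mid alone.

How it is judged:
On the way, in this order (a step that is already met when the one before it is completed fails the run):
1. both bottles and the oil can stand upright on the rubber mat together (x of tall_bottle_mid in the frame of mat between -0.125 and 0.125 m and y of tall_bottle_mid in the frame of mat between -0.065 and 0.065 m and z of tall_bottle_mid in the frame of mat below 0.079 m and angle between each of tall_bottle_mid, amber_bottle_mid, oil_can_mid's own z axis and vertical below 0.1 rad and x of amber_bottle_mid in the frame of mat between -0.125 and 0.125 m and y of amber_bottle_mid in the frame of mat between -0.065 and 0.065 m and z of amber_bottle_mid in the frame of mat below 0.069 m and x of oil_can_mid in the frame of mat between -0.125 and 0.125 m and y of oil_can_mid in the frame of mat between -0.065 and 0.065 m and z of oil_can_mid in the frame of mat below 0.074 m), for 0.2 s.
2. the grease tin stands in the middle of the service tray's empty compartment (within 15 mm) while the three containers wait on the mat (all of step 1 and horizontal distance between grease_tin_mid and grease_bay below 0.015 m and z of grease_tin_mid in the frame of grease_bay below 0.032 m and angle between grease_tin_mid's own z axis and vertical below 0.1 rad), for 0.2 s.
At the end, for the whole second after the job is handed in: Each bottle and the oil can stands upright (within 0.1 rad) within 15 mm of where it stood at the start; the grease tin stands upright on the floor of the empty compartment of the service tray within 15 mm of its middle; all are released and at rest (distance of each of tall_bottle_mid, amber_bottle_mid, oil_can_mid from where it was at the start of the episode below 0.015 m and angle between each of tall_bottle_mid, amber_bottle_mid, oil_can_mid, grease_tin_mid's own z axis and vertical below 0.1 rad and linear speed of each of tall_bottle, amber_bottle, oil_can, grease_tin below 0.02 m/s and horizontal distance between grease_tin_mid and grease_bay below 0.015 m and z of grease_tin_mid in the frame of grease_bay below 0.032 m); the robot touches nothing.
It fails at once if a bottle, the oil can or the grease tin is tipped by more than 0.5 rad (angle between any of tall_bottle_mid, amber_bottle_mid, oil_can_mid, grease_tin_mid's own z axis and vertical above 0.5 rad).
It fails at once if the brush, the spanner or the filament reel is pushed away by more than 25 mm (distance of any of brush, spanner, reel_mid from where it was at the start of the episode above 0.025 m).
It also fails if it takes over 147 s, if anything falls off the work surface, if the arm or the gripper's body presses on something with over 40 N, if the wrist force passes 120 N, or if a joint passes its speed limit or range.

ROBOT

A 7-joint arm with a two-finger parallel gripper is mounted at the origin on the work surface. World frame = base frame: x ahead of the robot, y to its left, z up, the work surface at z = 0. Lengths are in m, angles in rad, forces in N, time in s.
With the tool pointing down it reaches from about 0.425 to 0.925 m from the base axis. Payload 6.8 kg.
Tool frame: the origin (TCP) lies midway between the tips of the shut fingers; the grasp point (between the pads) lies 19 mm behind it; y points along the fingers, z is the direction in which the jaws open and shut, and the axes are right-handed (so a half turn about y gives the same grasp; the last joint's range is limited). The gripper opens to 85 mm and grips with 20 to 120 N. Pads are 22 mm wide; open, the fingers measure 114 mm over their backs; the gripper's body (76 mm by 85 mm) begins 54 mm behind the grasp point. The pads swing forward as they close: fully open they stand 13 mm farther back than shut.
Start: joints at [1.141, 0.477, 0.022, 1.555, -0.011, 1.109, -0.083], TCP at [0.213, -0.64, 0.231] pointing down, gripper open.
Joint ranges: [-2.96, 2.96], [-0.34, 2.1], [-1.41, 1.46], [0.24, 2.44], [-1.37, 4.51], [0.17, 1.92], [-2.96, 2.96]. Speed limits (rad/s): [2.39, 2.39, 3.14, 3.14, 3.14, 3.14, 3.14].

INTERFACE

Orientations are given as a unit quaternion [w, x, y, z].
In Python, from station import bot gives the robot as it stands. The module is installed in compiled form; this text tells all that it offers.
- The arm moves only by the shell command python3 -m crank 'ROWS' [FORCE]. ROWS is JSON, a list of rows, each an object with "linear": the shift along the tool's x, y, z in m, a list of three; "dr": the turn, a rotation vector about the tool's x, y, z in degrees, a list of three; "hand": the gripper command: -1 is shut, 1 is fully open, values between are in proportion. A call has 1 to 10 rows; each row is the pose to reach, as a shift and turn from the pose commanded when the call began, along the tool's axes at that moment; what a row does not reach only later rows make up. A row lasts 1/12 s, in which the tool goes at most 41.7 mm and 7.16 degrees, less where a joint would pass 70% of its speed; a pose out of reach is approached as far as the arm can. A call with a gripper value outside its range is refused whole. The fingers move at their own pace and stop on an object; FORCE is the grip in N (left out, the last holds). Time passes only in rows, so rows that repeat a pose let the fingers close. It gives the time, the measured TCP pose, the force and the opening at its end, in the units of the state.
- bot.get_obs(): the state, without advancing time (a new reading comes with each control period).
- bot.read_camera(name): name is "scene" or "top"; returns the picture (420x560x3 uint8, blue, green, red); there is no depth.
- bot.camera_params(name): a dict with "K" (3x3 intrinsics, pixels), "R" (3x3) and "t" (3): a world point X has camera coordinates R X + t. Camera axes: x right, y down, z forward; pixel columns grow to the right and rows downward; lengths in m; the calibration is good to about 2 mm. A picture is of the moment at which its call begins. camera_params takes no time and is no camera call.
- bot.hand_in(): hands the job in, once; it reports no verdict.
Trained networks look in the newest picture that a camera, given by its name, has taken for a name from the list of things; names that differ only in an ending like _2 or _b are one class to them, and where a whole thing is asked for, a point or a joint stands for the part that bears it (a point fixed in the world has none). Each returns a list of dicts, best first, with "score" (0 to 1); they miss things now and then, are a little off and sometimes report something else, mostly with a low value. They report only what shows in the picture. A call takes as long as a camera call. They do not tell look-alikes from the thing itself.
- bot.search_frame(camera, target): "extent" ([left, top, right, bottom] in pixels, round what is visible of it).
- bot.cut_out(camera, target): "pixels" (420x560 bool, what is visible of it) and "extent" ([left, top, right, bottom] in pixels, round what is visible of it).
- bot.place_of(camera, target): "xy" ([column, row] in pixels: a listed point, or the origin of a listed thing).
The state is a dict: "t": time; "q": joint angles; "joint_vel": joint speeds; "joint_torque": joint torques, N m; "eef_pos": TCP position; "tool_rot": TCP orientation; "contact_force": force on the tool from outside, world axes, zero at the start; "torque": the same for the moment, N m; "gripper_width": opening from 0.0 (shut) to 1.0 (fully open).
Only numpy, scipy, OpenCV 4.12 (cv2) and the standard library are available. Lean on these libraries where they do the work, as an engineer would, in place of code of your own. Each camera call takes 0.05 s, during which the arm holds its last target. There are 200 camera calls.

## Working session

There is one attempt and no reset: what is moved stays moved. The work goes in short steps, Python scripts to look and compute and a shell command to move; the robot and the scene stay as the last step left them, time stands still between calls to the robot, and variables do not carry over. Pictures are saved under pics/ and viewed, about 12 in all and at most 16, crops included, and the job is handed in when it is done.

```bash
mkdir -p pics; cat > h.py <<'E'
import numpy as np,cv2
from station import bot
from scipy.spatial.transform import Rotation as Ro
def cam(c):
    p=bot.camera_params(c);return np.array(p["K"]),np.array(p["R"]),np.array(p["t"]).ravel()
def ray(c,uv,z):
    K,R,t=cam(c);d=R.T@np.linalg.solve(K,[uv[0],uv[1],1]);o=-R.T@t
    return o+d*(z-o[2])/d[2]
def proj(c,X):
    K,R,t=cam(c);p=K@(R@np.array(X)+t);return p[:2]/p[2]
def pose():
    o=bot.get_obs();q=o["tool_rot"];return np.array(o["eef_pos"]),Ro.from_quat([q[1],q[2],q[3],q[0]]).as_matrix(),o
E
python3 - <<'E'
from h import *
ims=[bot.read_camera(c) for c in("scene","top")]
for c,i in zip(("scene","top"),ims): cv2.imwrite(f"pics/{c}0.png",i); print(c,-cam(c)[1].T@cam(c)[2])
for n,z in [("tall_bottle_mid",.074),("amber_bottle_mid",.064),("oil_can_mid",.069),("grease_tin_mid",.031),("spill_tray",0),("mat",0),("grease_bay",.003),("reel_mid",.018),("brush",.003),("spanner",.003)]:
    for c in("scene","top"):
        print(n,c,[(round(r["score"],2),np.round(r["xy"]).tolist(),ray(c,r["xy"],z).round(3)[:2].tolist()) for r in bot.place_of(c,n)][:3])
p,R,o=pose();print(p,R.round(3),o["gripper_width"],o["t"])
E
```

```text
scene [ 1.11525301 -0.10220332  0.79350143]
top [ 0.45715659 -0.00888867  1.0181852 ]
tall_bottle_mid scene [(0.58, [332.0, 209.0], [0.624, 0.092])]
tall_bottle_mid top [(0.83, [233.0, 188.0], [0.634, 0.091])]
amber_bottle_mid scene []
amber_bottle_mid top [(0.57, [257.0, 221.0], [0.558, 0.036])]
oil_can_mid scene [(0.9, [309.0, 274.0], [0.765, 0.008]), (0.74, [236.0, 159.0], [0.429, -0.1]), (0.62, [222.0, 208.0], [0.57, -0.148])]
oil_can_mid top [(0.96, [340.0, 217.0], [0.568, -0.155]), (0.82, [257.0, 280.0], [0.424, 0.034]), (0.81, [317.0, 280.0], [0.425, -0.102])]
grease_tin_mid scene []
grease_tin_mid top [(0.86, [263.0, 202.0], [0.608, 0.023])]
spill_tray scene [(0.57, [299.0, 216.0], [0.578, 0.03])]
spill_tray top [(0.9, [259.0, 212.0], [0.587, 0.034])]
mat scene [(0.69, [154.0, 216.0], [0.513, -0.315])]
mat top [(0.91, [400.0, 247.0], [0.502, -0.312])]
grease_bay scene [(0.71, [419.0, 195.0], [0.576, 0.333])]
grease_bay top [(0.61, [136.0, 209.0], [0.593, 0.334]), (0.22, [289.0, 204.0], [0.608, -0.04])]
reel_mid scene [(0.68, [229.0, 315.0], [0.8, -0.161]), (0.45, [304.0, 191.0], [0.518, 0.054])]
reel_mid top [(0.63, [337.0, 128.0], [0.797, -0.161])]
brush scene [(0.53, [408.0, 161.0], [0.461, 0.35])]
brush top [(0.53, [128.0, 266.0], [0.456, 0.346])]
spanner scene [(0.58, [389.0, 166.0], [0.468, 0.294])]
spanner top [(0.94, [146.0, 258.0], [0.475, 0.304]), (0.41, [398.0, 245.0], [0.507, -0.307])]
[ 0.21349667 -0.64036691  0.23132845] [[-0.949  0.     0.316]
 [-0.316 -0.    -0.949]
 [-0.    -1.     0.   ]] 0.9993636389213599 1.1
```

View pics/scene0.png

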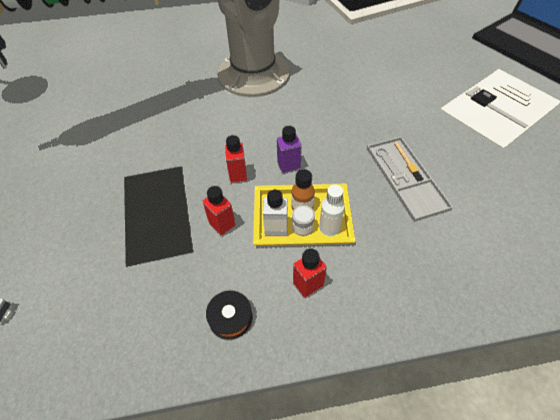

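View pics/top0.png

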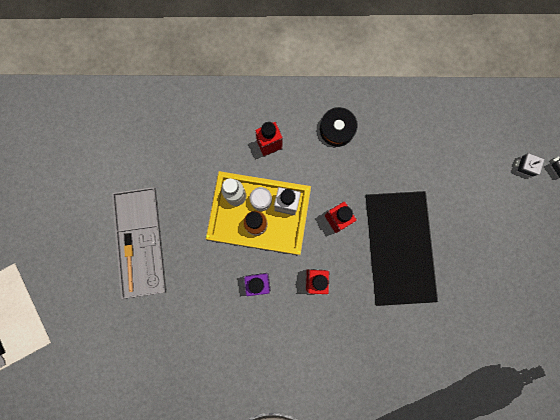

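The white can (top 287,200) is the real one, on the tray's -y side; the red and purple ones are look-alikes. The tall bottle is at (232,188) and the amber bottle at (256,222). Next I'll measure accurately.

```bash
python3 - <<'E'
from h import *
from itertools import product
ims={c:cv2.imread(f"pics/{c}0.png") for c in("scene","top")}
a=cv2.resize(ims["top"][165:260,200:320],None,fx=5,fy=5,interpolation=cv2.INTER_CUBIC);cv2.imwrite("pics/c1.png",a)
b=cv2.resize(ims["scene"][165:250,245:365],None,fx=5,fy=5,interpolation=cv2.INTER_CUBIC);cv2.imwrite("pics/c2.png",b)
for c,im in ims.items():
    hsv=cv2.cvtColor(im,cv2.COLOR_BGR2HSV)
    m=cv2.inRange(hsv,(22,150,100),(35,255,255))
    cn=max(cv2.findContours(m,0,2)[0],key=cv2.contourArea)
    P=np.array([ray(c,p,.022)[:2] for p in cn[:,0]],np.float32)
    r=cv2.minAreaRect(P);print(c,"tray",r)
    if c=="top":
        m=cv2.inRange(im,(0,0,0),(45,45,45));m[:, :362]=0;m[:,450:]=0;m[:185]=0;m[310:]=0
        cn=max(cv2.findContours(m,0,2)[0],key=cv2.contourArea)
        print("mat",cv2.minAreaRect(np.array([ray(c,p,.004)[:2] for p in cn[:,0]],np.float32)))
bot.read_camera("top")
for c in("scene","top"):
  bot.read_camera(c)
  for n in("grease_bay","grease_tin_mid"):
    print(c,n,[(round(r["score"],2),ray(c,r["xy"],.003 if n[7]=='b' else .031).round(4)[:2]) for r in bot.place_of(c,n)][:2])
E
```

```text
scene tray ((0.5851359963417053, 0.034747444093227386), (0.22710414230823517, 0.17001867294311523), 80.69520568847656)
top tray ((0.5845540761947632, 0.03394397348165512), (0.22811774909496307, 0.16874663531780243), 80.80622863769531)
mat ((0.5019298195838928, -0.31122419238090515), (0.26884615421295166, 0.14972659945487976), 3.629127264022827)
scene grease_bay [(0.71, array([0.584 , 0.3353]))]
scene grease_tin_mid [(0.96, array([0.6143, 0.0283])), (0.38, array([0.4938, 0.2785]))]
top grease_bay [(0.7, array([0.5901, 0.3383]))]
top grease_tin_mid [(0.75, array([0.6182, 0.0255]))]
```

```bash
python3 - <<'E'
from h import *
a=cv2.imread("pics/c1.png");b=cv2.imread("pics/top0.png")[180:305,105:175];s=cv2.imread("pics/c2.png")
b=cv2.resize(b,None,fx=2.5,fy=2.5)
cv2.imwrite("pics/c1.png",a)
E
echo
```

```text
(no output)
```

View pics/c1.png

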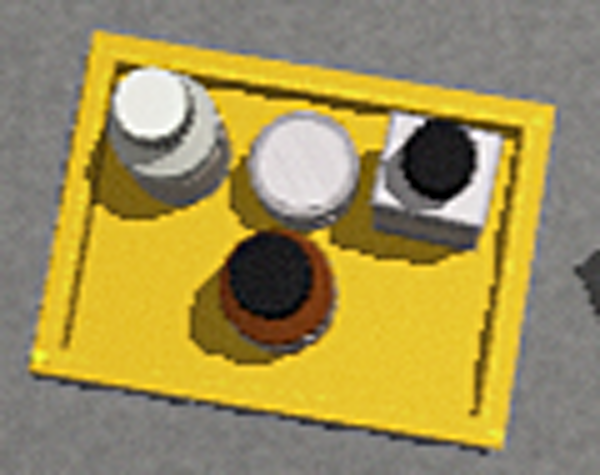

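View pics/c2.png

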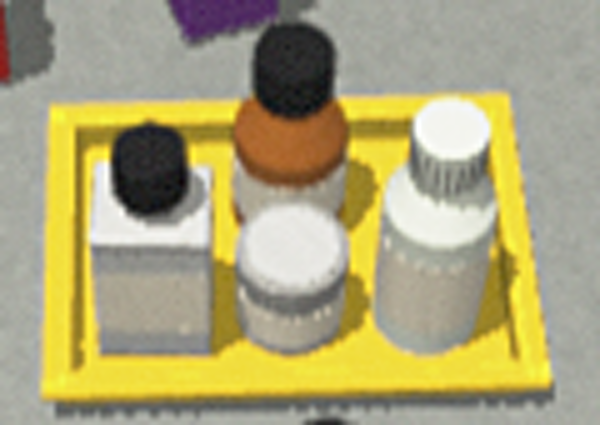

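```bash
python3 - <<'E'
from h import *
T={"tall":((150,103),(451,131),.144),"tin":((303,163),(293,245),.058),"amber":((270,275),(294,53),.124),"can":((440,160),(149,154),.134)}
a=np.radians(-9.25);Rz=np.array([[np.cos(a),-np.sin(a)],[np.sin(a),np.cos(a)]]);c0=np.array([.585,.0343])
for n,(u,s,z) in T.items():
    A=ray("top",(u[0]/5-.4+200,u[1]/5-.4+165),z)[:2]
    B=ray("scene",(s[0]/5-.4+245,s[1]/5-.4+165),z)[:2]
    if n in("can","amber"):B=None
    print(n,A.round(4),None if B is None else B.round(4),"tray",(Rz.T@(A-c0)).round(4))
im=cv2.imread("pics/top0.png")
cv2.imwrite("pics/bay.png",cv2.resize(im[180:305,105:175],None,fx=4.8,fy=4.8,interpolation=cv2.INTER_CUBIC))
E
python3 -m crank '[{"linear":[0,0,0],"dr":[0,6.2,0],"hand":0.5},{"linear":[0,0,0],"dr":[0,12.4,0],"hand":0.5},{"linear":[0,0,0],"dr":[0,18.4,0],"hand":0.5},{"linear":[0,0,0],"dr":[0,18.4,0],"hand":0.5}]' 60
python3 -c "
from h import *
p,R,o=pose();print(p,R.round(3),o['contact_force'],o['gripper_width'])"
```

```text
tall [0.6265 0.0906] [0.6277 0.0911] tray [0.0319 0.0623]
tin [0.6149 0.0285] [0.6127 0.0304] tray [ 0.0305 -0.0009]
amber [0.555  0.0397] None tray [-0.0304  0.0006]
can [ 0.6039 -0.0334] None tray [ 0.0296 -0.0638]
t: 1.78
eef_pos: [0.2136, -0.6403, 0.2313]
tool_rot: [0.001, -0.001, -0.707, 0.707]
contact_force: [-0.4, 0.3, 0.6]
gripper_width: 0.751
[ 0.2136079  -0.64034381  0.2313212 ] [[-1.    -0.    -0.003]
 [ 0.003 -0.    -1.   ]
 [ 0.    -1.     0.   ]] [-0.3527706   0.31959719  0.62490091] 0.751113443222163
```

View pics/bay.png

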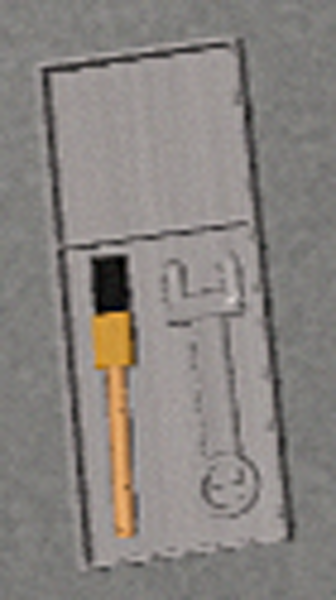

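```bash
python3 - <<'E'
from h import *
q=[np.array(ray("top",(u/4.8-.4+105,v/4.8-.4+180),.014)[:2]) for u,v in((42,68),(242,40),(292,540),(88,568))]
print([x.round(4) for x in q],[np.linalg.norm(q[i]-q[(i+1)%4]).round(4) for i in range(4)])
f=(q[0]+q[1])/2;b=(q[2]+q[3])/2;d=(f-b)/np.linalg.norm(f-b);print("bay",f-.048*d,(f+b)/2+d*(.1275-.048))
E
python3 -m crank '[{"linear":[-0.2,-0.04,-0.308],"dr":[0,0,0],"hand":0.5},{"linear":[-0.2,-0.04,-0.308],"dr":[0,0,0],"hand":0.5},{"linear":[-0.2,-0.04,-0.308],"dr":[0,0,0],"hand":0.5},{"linear":[-0.2,-0.04,-0.308],"dr":[0,0,0],"hand":0.5},{"linear":[-0.2,-0.04,-0.308],"dr":[0,0,0],"hand":0.5},{"linear":[-0.2,-0.04,-0.308],"dr":[0,0,0],"hand":0.5},{"linear":[-0.2,-0.04,-0.308],"dr":[0,0,0],"hand":0.5},{"linear":[-0.2,-0.04,-0.308],"dr":[0,0,0],"hand":0.5},{"linear":[-0.2,-0.04,-0.308],"dr":[0,0,0],"hand":0.5},{"linear":[-0.2,-0.04,-0.308],"dr":[0,0,0],"hand":0.5}]' 60
python3 -m crank '[{"linear":[-0.191,0,-0.3],"dr":[0,0,0],"hand":0.5},{"linear":[-0.191,0,-0.3],"dr":[0,0,0],"hand":0.5},{"linear":[-0.191,0,-0.3],"dr":[0,0,0],"hand":0.5},{"linear":[-0.191,0,-0.3],"dr":[0,0,0],"hand":0.5},{"linear":[-0.191,0,-0.3],"dr":[0,0,0],"hand":0.5},{"linear":[-0.191,0,-0.3],"dr":[0,0,0],"hand":0.5},{"linear":[-0.191,0,-0.3],"dr":[0,0,0],"hand":0.5},{"linear":[-0.191,0,-0.3],"dr":[0,0,0],"hand":0.5},{"linear":[-0.191,0,-0.3],"dr":[0,0,0],"hand":0.5},{"linear":[-0.191,0,-0.3],"dr":[0,0,0],"hand":0.5}]'
python3 -c "
from h import *
p,R,o=pose();print(p,R.round(4))
bot.read_camera('scene');im=bot.read_camera('scene');cv2.imwrite('pics/s1.png',im[100:270,180:380].repeat(3,0).repeat(3,1))"
```

```text
[array([0.6294, 0.3877]), array([0.6442, 0.2873]), array([0.3947, 0.2515]), array([0.3812, 0.3505])] [np.float64(0.1015), np.float64(0.2521), np.float64(0.0999), np.float64(0.251)]
bay [0.58928999 0.33053975] [0.59100654 0.33079125]
t: 2.62
eef_pos: [0.4188, -0.3248, 0.2726]
tool_rot: [0.007, -0.004, 0.708, -0.706]
contact_force: [1.1, 0.7, 0.4]
gripper_width: 0.749
t: 3.45
eef_pos: [0.6063, -0.0251, 0.2712]
tool_rot: [0.005, -0.004, 0.708, -0.706]
contact_force: [-1.2, 0.6, 0.1]
gripper_width: 0.75
[ 0.60626026 -0.02514217  0.27123165] [[-0.9999  0.0014  0.0126]
 [-0.0126  0.0035 -0.9999]
 [-0.0015 -1.     -0.0035]]
```

```bash
python3 -m crank '[{"linear":[0.001,0.05,0.007],"dr":[0,0,0],"hand":0.5},{"linear":[0.001,0.1,0.007],"dr":[0,0,0],"hand":0.5},{"linear":[0.001,0.1,0.007],"dr":[0,0,0],"hand":0.5},{"linear":[0.001,0.1,0.007],"dr":[0,0,0],"hand":0.5},{"linear":[0.001,0.1,0.007],"dr":[0,0,0],"hand":0.5}]'
python3 -c "
from h import *
p,R,o=pose();print(p,R.round(4))
im=bot.read_camera('scene');cv2.imwrite('pics/s1.png',im[100:270,180:380].repeat(3,0).repeat(3,1))"
```

```text
t: 3.97
eef_pos: [0.6023, -0.0411, 0.1711]
tool_rot: [0.001, 0.0, -0.707, 0.707]
contact_force: [-0.2, 0.2, 0.8]
gripper_width: 0.749
[ 0.60231489 -0.0411264   0.17106195] [[-1.0e+00 -1.7e-03 -8.0e-04]
 [ 8.0e-04 -8.0e-04 -1.0e+00]
 [ 1.7e-03 -1.0e+00  8.0e-04]]
```

View pics/s1.png

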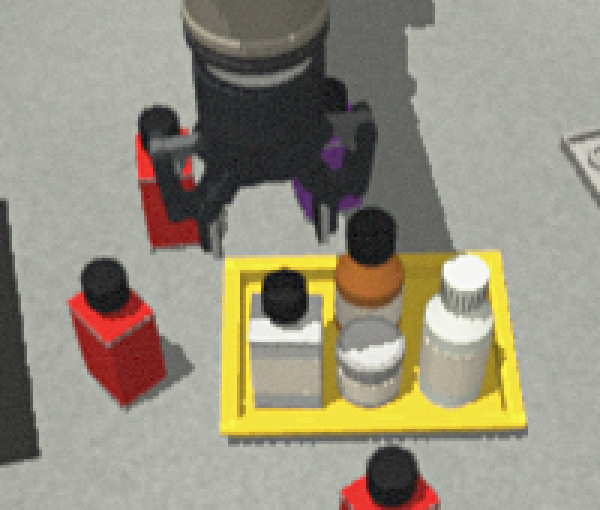

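```bash
python3 -m crank '[{"linear":[-0.0027,0,-0.0086],"dr":[0,0,0],"hand":0.5},{"linear":[-0.0027,0.03,-0.0086],"dr":[0,0,0],"hand":0.5},{"linear":[-0.0027,0.055,-0.0086],"dr":[0,0,0],"hand":0.5},{"linear":[-0.0027,0.067,-0.0086],"dr":[0,0,0],"hand":0.5},{"linear":[-0.0027,0.067,-0.0086],"dr":[0,0,0],"hand":0.5},{"linear":[-0.0027,0.067,-0.0086],"dr":[0,0,0],"hand":0.5}]'
python3 -m crank '[{"linear":[0,0,0],"dr":[0,0,0],"hand":-1},{"linear":[0,0,0],"dr":[0,0,0],"hand":-1},{"linear":[0,0,0],"dr":[0,0,0],"hand":-1},{"linear":[0,0,0],"dr":[0,0,0],"hand":-1},{"linear":[0,0,0],"dr":[0,0,0],"hand":-1},{"linear":[0,0,0],"dr":[0,0,0],"hand":-1},{"linear":[0,0,0],"dr":[0,0,0],"hand":-1}]' 60
```

```text
t: 4.52
eef_pos: [0.6065, -0.0302, 0.1053]
tool_rot: [0.001, 0.0, 0.707, -0.707]
contact_force: [0.4, -0.2, 0.3]
gripper_width: 0.749
t: 5.1
eef_pos: [0.6071, -0.0309, 0.1061]
tool_rot: [-0.001, -0.001, -0.707, 0.707]
contact_force: [-0.3, -1.8, 6.8]
gripper_width: 0.357
```

```bash
python3 -m crank '[{"linear":[0,-0.01,0],"dr":[0,0,0],"hand":-1},{"linear":[0,-0.03,0],"dr":[0,0,0],"hand":-1},{"linear":[0,-0.055,0],"dr":[0,0,0],"hand":-1},{"linear":[0,-0.08,0],"dr":[0,0,0],"hand":-1},{"linear":[0,-0.105,0],"dr":[0,0,0],"hand":-1},{"linear":[0,-0.13,0],"dr":[0,0,0],"hand":-1},{"linear":[0,-0.15,0],"dr":[0,0,0],"hand":-1},{"linear":[0,-0.16,0],"dr":[0,0,0],"hand":-1},{"linear":[0,-0.16,0],"dr":[0,0,0],"hand":-1},{"linear":[0,-0.16,0],"dr":[0,0,0],"hand":-1}]'
python3 -m crank '[{"linear":[0.003,0,0.009],"dr":[0,0,0],"hand":-1},{"linear":[0.009,0,0.025],"dr":[0,0,0],"hand":-1},{"linear":[0.019,0,0.05],"dr":[0,0,0],"hand":-1},{"linear":[0.03,0,0.08],"dr":[0,0,0],"hand":-1},{"linear":[0.041,0,0.11],"dr":[0,0,0],"hand":-1},{"linear":[0.052,0,0.14],"dr":[0,0,0],"hand":-1},{"linear":[0.064,0,0.17],"dr":[0,0,0],"hand":-1},{"linear":[0.075,0,0.2],"dr":[0,0,0],"hand":-1},{"linear":[0.086,0,0.23],"dr":[0,0,0],"hand":-1},{"linear":[0.095,0,0.255],"dr":[0,0,0],"hand":-1}]'
python3 -m crank '[{"linear":[0.006,0,0.015],"dr":[0,0,0],"hand":-1},{"linear":[0.01,0,0.025],"dr":[0,0,0],"hand":-1},{"linear":[0.01,0,0.025],"dr":[0,0,0],"hand":-1},{"linear":[0.01,0,0.025],"dr":[0,0,0],"hand":-1},{"linear":[0.01,0,0.025],"dr":[0,0,0],"hand":-1}]'
python3 -c "
from h import *
p,R,o=pose();print(p,R.round(4))
im=bot.read_camera('scene');cv2.imwrite('pics/s2.png',im[80:290,80:380].repeat(2,0).repeat(2,1))"
```

```text
t: 5.93
eef_pos: [0.6054, -0.0305, 0.2639]
tool_rot: [-0.0, 0.0, -0.707, 0.707]
contact_force: [-0.4, -0.5, -3.4]
gripper_width: 0.358
t: 6.77
eef_pos: [0.508, -0.2885, 0.2623]
tool_rot: [-0.002, -0.001, 0.707, -0.707]
contact_force: [0.6, 0.8, -3.5]
gripper_width: 0.348
t: 7.18
eef_pos: [0.5016, -0.3087, 0.2637]
tool_rot: [0.001, -0.001, 0.708, -0.707]
contact_force: [1.2, 0.7, -2.8]
gripper_width: 0.357
[ 0.50157626 -0.3086658   0.2637351 ] [[-1.0e+00 -4.0e-04  2.9e-03]
 [-2.9e-03  1.5e-03 -1.0e+00]
 [ 4.0e-04 -1.0e+00 -1.5e-03]]
```

View pics/s2.png

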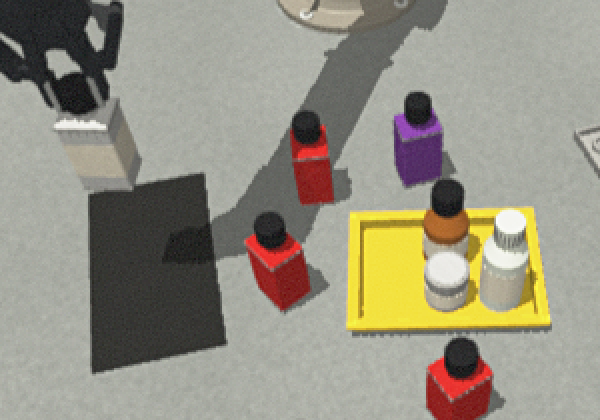

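```bash
python3 -m crank '[{"linear":[0,0.03,0],"dr":[0,0,0],"hand":-1},{"linear":[0,0.06,0],"dr":[0,0,0],"hand":-1},{"linear":[0,0.09,0],"dr":[0,0,0],"hand":-1},{"linear":[0,0.12,0],"dr":[0,0,0],"hand":-1},{"linear":[0,0.14,0],"dr":[0,0,0],"hand":-1},{"linear":[0,0.15,0],"dr":[0,0,0],"hand":-1},{"linear":[0,0.155,0],"dr":[0,0,0],"hand":-1},{"linear":[0,0.159,0],"dr":[0,0,0],"hand":-1},{"linear":[0,0.159,0],"dr":[0,0,0],"hand":-1},{"linear":[0,0.159,0],"dr":[0,0,0],"hand":-1}]'
python3 -m crank '[{"linear":[0,0,0],"dr":[0,0,0],"hand":0.4},{"linear":[0,0,0],"dr":[0,0,0],"hand":0.4},{"linear":[0,0,0],"dr":[0,0,0],"hand":0.4},{"linear":[0,-0.01,0],"dr":[0,0,0],"hand":0.4},{"linear":[0,-0.03,0],"dr":[0,0,0],"hand":0.4},{"linear":[0,-0.06,0],"dr":[0,0,0],"hand":0.4},{"linear":[0,-0.09,0],"dr":[0,0,0],"hand":0.4},{"linear":[0,-0.12,0],"dr":[0,0,0],"hand":0.4},{"linear":[0,-0.15,0],"dr":[0,0,0],"hand":0.4},{"linear":[0,-0.16,0],"dr":[0,0,0],"hand":0.4}]'
python3 -m crank '[{"linear":[-0.005,0,-0.035],"dr":[0,0,0],"hand":0.4},{"linear":[-0.01,0,-0.07],"dr":[0,0,0],"hand":0.4},{"linear":[-0.016,0,-0.105],"dr":[0,0,0],"hand":0.4},{"linear":[-0.021,0,-0.14],"dr":[0,0,0],"hand":0.4},{"linear":[-0.026,0,-0.175],"dr":[0,0,0],"hand":0.4},{"linear":[-0.032,0,-0.21],"dr":[0,0,0],"hand":0.4},{"linear":[-0.037,0,-0.245],"dr":[0,0,0],"hand":0.4},{"linear":[-0.042,0,-0.28],"dr":[0,0,0],"hand":0.4},{"linear":[-0.048,0,-0.315],"dr":[0,0,0],"hand":0.4},{"linear":[-0.053,0,-0.349],"dr":[0,0,0],"hand":0.4}]'
python3 -m crank '[{"linear":[0,0,0],"dr":[0,0,0],"hand":0.4},{"linear":[0,0.03,0],"dr":[0,0,0],"hand":0.4},{"linear":[0,0.06,0],"dr":[0,0,0],"hand":0.4},{"linear":[0,0.09,0],"dr":[0,0,0],"hand":0.4},{"linear":[0,0.09,0],"dr":[0,0,0],"hand":0.4},{"linear":[0,0.09,0],"dr":[0,0,0],"hand":0.4},{"linear":[0,0.09,0],"dr":[0,0,0],"hand":0.4}]'
python3 -c "
from h import *
p,R,o=pose();print(p,R.round(4))
im=bot.read_camera('scene');cv2.imwrite('pics/s3.png',im[80:290,80:380].repeat(2,0).repeat(2,1))"
```

```text
t: 8.07
eef_pos: [0.5023, -0.3108, 0.1068]
tool_rot: [-0.001, -0.001, -0.707, 0.708]
contact_force: [-0.4, -0.4, -2.4]
gripper_width: 0.356
t: 8.9
eef_pos: [0.503, -0.3116, 0.2714]
tool_rot: [-0.003, -0.002, -0.706, 0.708]
contact_force: [1.1, 0.4, 1.3]
gripper_width: 0.698
t: 9.73
eef_pos: [0.5537, 0.0403, 0.2659]
tool_rot: [-0.001, -0.0, -0.707, 0.707]
contact_force: [1.2, -0.7, 0.5]
gripper_width: 0.701
t: 10.32
eef_pos: [0.5547, 0.0385, 0.177]
tool_rot: [0.001, 0.001, 0.707, -0.707]
contact_force: [0.3, -0.5, -0.0]
gripper_width: 0.702
[0.55472995 0.03850359 0.17700962] [[-1.0e+00  1.9e-03  4.0e-04]
 [-4.0e-04  3.0e-04 -1.0e+00]
 [-1.9e-03 -1.0e+00 -3.0e-04]]
```

View pics/s3.png

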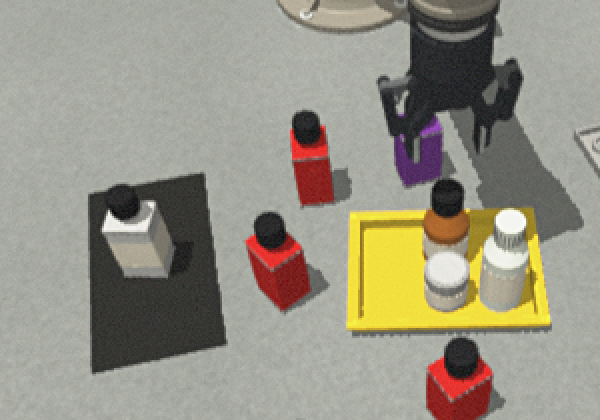

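```bash
python3 -m crank '[{"linear":[0,0.03,0],"dr":[0,0,0],"hand":0.4},{"linear":[0,0.06,0],"dr":[0,0,0],"hand":0.4},{"linear":[0,0.075,0],"dr":[0,0,0],"hand":0.4},{"linear":[0,0.081,0],"dr":[0,0,0],"hand":0.4},{"linear":[0,0.081,0],"dr":[0,0,0],"hand":0.4},{"linear":[0,0.081,0],"dr":[0,0,0],"hand":0.4}]'
python3 -m crank '[{"linear":[0,0,0],"dr":[0,0,0],"hand":-1},{"linear":[0,0,0],"dr":[0,0,0],"hand":-1},{"linear":[0,0,0],"dr":[0,0,0],"hand":-1},{"linear":[0,0,0],"dr":[0,0,0],"hand":-1},{"linear":[0,0,0],"dr":[0,0,0],"hand":-1},{"linear":[0,0,0],"dr":[0,0,0],"hand":-1},{"linear":[0,0,0],"dr":[0,0,0],"hand":-1}]' 60
python3 -m crank '[{"linear":[0,-0.01,0],"dr":[0,0,0],"hand":-1},{"linear":[0,-0.03,0],"dr":[0,0,0],"hand":-1},{"linear":[0,-0.055,0],"dr":[0,0,0],"hand":-1},{"linear":[0,-0.08,0],"dr":[0,0,0],"hand":-1},{"linear":[0,-0.105,0],"dr":[0,0,0],"hand":-1},{"linear":[0,-0.13,0],"dr":[0,0,0],"hand":-1},{"linear":[0,-0.15,0],"dr":[0,0,0],"hand":-1},{"linear":[0,-0.16,0],"dr":[0,0,0],"hand":-1},{"linear":[0,-0.16,0],"dr":[0,0,0],"hand":-1},{"linear":[0,-0.16,0],"dr":[0,0,0],"hand":-1}]'
```

```text
t: 10.87
eef_pos: [0.5551, 0.0387, 0.096]
tool_rot: [0.001, 0.001, 0.707, -0.707]
contact_force: [0.1, 0.2, -0.4]
gripper_width: 0.699
t: 11.45
eef_pos: [0.5552, 0.039, 0.0962]
tool_rot: [0.002, 0.001, 0.707, -0.707]
contact_force: [-0.5, 0.9, 6.2]
gripper_width: 0.405
t: 12.28
eef_pos: [0.5535, 0.0383, 0.2542]
tool_rot: [-0.0, 0.0, -0.707, 0.707]
contact_force: [-0.4, 0.2, -2.6]
gripper_width: 0.403
```

```bash
python3 -m crank '[{"linear":[0.004,0,0.01],"dr":[0,0,0],"hand":-1},{"linear":[0.011,0,0.03],"dr":[0,0,0],"hand":-1},{"linear":[0.022,0,0.06],"dr":[0,0,0],"hand":-1},{"linear":[0.035,0,0.095],"dr":[0,0,0],"hand":-1},{"linear":[0.048,0,0.13],"dr":[0,0,0],"hand":-1},{"linear":[0.062,0,0.165],"dr":[0,0,0],"hand":-1},{"linear":[0.075,0,0.2],"dr":[0,0,0],"hand":-1},{"linear":[0.088,0,0.235],"dr":[0,0,0],"hand":-1},{"linear":[0.101,0,0.27],"dr":[0,0,0],"hand":-1},{"linear":[0.112,0,0.3],"dr":[0,0,0],"hand":-1}]'
python3 -m crank '[{"linear":[0.01,0,0.028],"dr":[0,0,0],"hand":-1},{"linear":[0.017,0,0.046],"dr":[0,0,0],"hand":-1},{"linear":[0.02,0,0.054],"dr":[0,0,0],"hand":-1},{"linear":[0.02,0,0.054],"dr":[0,0,0],"hand":-1},{"linear":[0.02,0,0.054],"dr":[0,0,0],"hand":-1},{"linear":[0.02,0,0.054],"dr":[0,0,0],"hand":-1}]'
python3 -m crank '[{"linear":[0,0.03,0],"dr":[0,0,0],"hand":-1},{"linear":[0,0.06,0],"dr":[0,0,0],"hand":-1},{"linear":[0,0.09,0],"dr":[0,0,0],"hand":-1},{"linear":[0,0.12,0],"dr":[0,0,0],"hand":-1},{"linear":[0,0.14,0],"dr":[0,0,0],"hand":-1},{"linear":[0,0.15,0],"dr":[0,0,0],"hand":-1},{"linear":[0,0.155,0],"dr":[0,0,0],"hand":-1},{"linear":[0,0.159,0],"dr":[0,0,0],"hand":-1},{"linear":[0,0.159,0],"dr":[0,0,0],"hand":-1},{"linear":[0,0.159,0],"dr":[0,0,0],"hand":-1}]'
```

```text
t: 13.12
eef_pos: [0.4388, -0.2644, 0.2527]
tool_rot: [-0.002, -0.001, 0.707, -0.707]
contact_force: [-0.2, -0.8, -1.6]
gripper_width: 0.402
t: 13.62
eef_pos: [0.4226, -0.3137, 0.2538]
tool_rot: [0.001, -0.001, 0.708, -0.707]
contact_force: [0.2, -0.9, -1.9]
gripper_width: 0.399
t: 14.45
eef_pos: [0.4234, -0.3158, 0.0967]
tool_rot: [-0.001, -0.0, -0.707, 0.708]
contact_force: [0.2, -0.3, -1.4]
gripper_width: 0.4
```

```bash
python3 -m crank '[{"linear":[0,0,0],"dr":[0,0,0],"hand":0.4},{"linear":[0,0,0],"dr":[0,0,0],"hand":0.4},{"linear":[0,0,0],"dr":[0,0,0],"hand":0.4},{"linear":[0,-0.01,0],"dr":[0,0,0],"hand":0.4},{"linear":[0,-0.03,0],"dr":[0,0,0],"hand":0.4},{"linear":[0,-0.06,0],"dr":[0,0,0],"hand":0.4},{"linear":[0,-0.09,0],"dr":[0,0,0],"hand":0.4},{"linear":[0,-0.12,0],"dr":[0,0,0],"hand":0.4},{"linear":[0,-0.15,0],"dr":[0,0,0],"hand":0.4},{"linear":[0,-0.16,0],"dr":[0,0,0],"hand":0.4}]'
python3 -m crank '[{"linear":[-0.015,0,-0.03],"dr":[0,0,0],"hand":0.4},{"linear":[-0.03,0,-0.06],"dr":[0,0,0],"hand":0.4},{"linear":[-0.045,0,-0.09],"dr":[0,0,0],"hand":0.4},{"linear":[-0.06,0,-0.12],"dr":[0,0,0],"hand":0.4},{"linear":[-0.075,0,-0.15],"dr":[0,0,0],"hand":0.4},{"linear":[-0.09,0,-0.18],"dr":[0,0,0],"hand":0.4},{"linear":[-0.105,0,-0.21],"dr":[0,0,0],"hand":0.4},{"linear":[-0.12,0,-0.24],"dr":[0,0,0],"hand":0.4},{"linear":[-0.135,0,-0.27],"dr":[0,0,0],"hand":0.4},{"linear":[-0.15,0,-0.3],"dr":[0,0,0],"hand":0.4}]'
python3 -m crank '[{"linear":[-0.015,0,-0.03],"dr":[0,0,0],"hand":0.4},{"linear":[-0.03,0,-0.06],"dr":[0,0,0],"hand":0.4},{"linear":[-0.045,0,-0.09],"dr":[0,0,0],"hand":0.4},{"linear":[-0.053,0,-0.106],"dr":[0,0,0],"hand":0.4},{"linear":[-0.053,0.03,-0.106],"dr":[0,0,0],"hand":0.4},{"linear":[-0.053,0.06,-0.106],"dr":[0,0,0],"hand":0.4},{"linear":[-0.053,0.07,-0.106],"dr":[0,0,0],"hand":0.4},{"linear":[-0.053,0.07,-0.106],"dr":[0,0,0],"hand":0.4},{"linear":[-0.053,0.07,-0.106],"dr":[0,0,0],"hand":0.4},{"linear":[-0.053,0.07,-0.106],"dr":[0,0,0],"hand":0.4}]'
python3 -c "
from h import *
p,R,o=pose();print(p,R.round(4))
im=bot.read_camera('scene');cv2.imwrite('pics/s4.png',im[80:290,80:380].repeat(2,0).repeat(2,1))"
```

```text
t: 15.28
eef_pos: [0.4237, -0.3168, 0.2609]
tool_rot: [-0.002, -0.002, -0.706, 0.709]
contact_force: [1.8, -0.6, -0.3]
gripper_width: 0.7
t: 16.12
eef_pos: [0.5721, -0.0141, 0.2557]
tool_rot: [-0.0, 0.0, -0.707, 0.707]
contact_force: [-0.4, -0.0, -0.5]
gripper_width: 0.701
t: 16.95
eef_pos: [0.6258, 0.0904, 0.1872]
tool_rot: [0.001, 0.001, 0.707, -0.707]
contact_force: [0.1, -0.8, 0.3]
gripper_width: 0.703
[0.62578433 0.09041101 0.18724135] [[-1.0e+00  2.6e-03 -0.0e+00]
 [ 0.0e+00  5.0e-04 -1.0e+00]
 [-2.6e-03 -1.0e+00 -5.0e-04]]
```

View pics/s4.png

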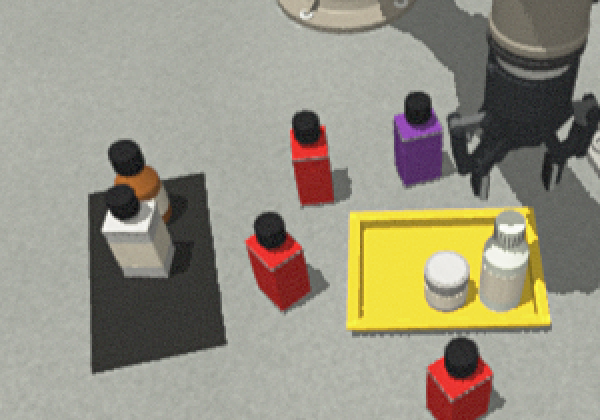

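```bash
python3 -m crank '[{"linear":[0,0.03,0],"dr":[0,0,0],"hand":0.4},{"linear":[0,0.055,0],"dr":[0,0,0],"hand":0.4},{"linear":[0,0.065,0],"dr":[0,0,0],"hand":0.4},{"linear":[0,0.071,0],"dr":[0,0,0],"hand":0.4},{"linear":[0,0.071,0],"dr":[0,0,0],"hand":0.4},{"linear":[0,0.071,0],"dr":[0,0,0],"hand":0.4}]'
python3 -m crank '[{"linear":[0,0,0],"dr":[0,0,0],"hand":-1},{"linear":[0,0,0],"dr":[0,0,0],"hand":-1},{"linear":[0,0,0],"dr":[0,0,0],"hand":-1},{"linear":[0,0,0],"dr":[0,0,0],"hand":-1},{"linear":[0,0,0],"dr":[0,0,0],"hand":-1},{"linear":[0,0,0],"dr":[0,0,0],"hand":-1},{"linear":[0,0,0],"dr":[0,0,0],"hand":-1}]' 60
python3 -m crank '[{"linear":[0,-0.01,0],"dr":[0,0,0],"hand":-1},{"linear":[0,-0.03,0],"dr":[0,0,0],"hand":-1},{"linear":[0,-0.055,0],"dr":[0,0,0],"hand":-1},{"linear":[0,-0.08,0],"dr":[0,0,0],"hand":-1},{"linear":[0,-0.105,0],"dr":[0,0,0],"hand":-1},{"linear":[0,-0.13,0],"dr":[0,0,0],"hand":-1},{"linear":[0,-0.15,0],"dr":[0,0,0],"hand":-1},{"linear":[0,-0.16,0],"dr":[0,0,0],"hand":-1},{"linear":[0,-0.16,0],"dr":[0,0,0],"hand":-1},{"linear":[0,-0.16,0],"dr":[0,0,0],"hand":-1}]'
```

```text
t: 17.5
eef_pos: [0.6256, 0.0907, 0.1156]
tool_rot: [0.001, 0.0, 0.707, -0.707]
contact_force: [0.4, 0.8, 0.7]
gripper_width: 0.701
t: 18.08
eef_pos: [0.6259, 0.091, 0.1159]
tool_rot: [0.001, 0.001, 0.707, -0.707]
contact_force: [-0.4, 0.5, 6.4]
gripper_width: 0.357
t: 18.92
eef_pos: [0.6244, 0.0904, 0.2739]
tool_rot: [-0.0, 0.0, -0.707, 0.707]
contact_force: [-0.4, 0.3, -2.1]
gripper_width: 0.358
```

Tall reference: (0.626, 0.0907, 0.116). Next I'll carry it to the mat slot, release it and raise.

```bash
python3 -m crank '[{"linear":[0.001,0,0.01],"dr":[0,0,0],"hand":-1},{"linear":[0.003,0,0.03],"dr":[0,0,0],"hand":-1},{"linear":[0.007,0,0.06],"dr":[0,0,0],"hand":-1},{"linear":[0.01,0,0.095],"dr":[0,0,0],"hand":-1},{"linear":[0.014,0,0.13],"dr":[0,0,0],"hand":-1},{"linear":[0.018,0,0.165],"dr":[0,0,0],"hand":-1},{"linear":[0.022,0,0.2],"dr":[0,0,0],"hand":-1},{"linear":[0.026,0,0.235],"dr":[0,0,0],"hand":-1},{"linear":[0.03,0,0.27],"dr":[0,0,0],"hand":-1},{"linear":[0.034,0,0.305],"dr":[0,0,0],"hand":-1}]'
python3 -m crank '[{"linear":[0.004,0,0.035],"dr":[0,0,0],"hand":-1},{"linear":[0.008,0,0.065],"dr":[0,0,0],"hand":-1},{"linear":[0.01,0,0.085],"dr":[0,0,0],"hand":-1},{"linear":[0.01,0,0.092],"dr":[0,0,0],"hand":-1},{"linear":[0.01,0,0.092],"dr":[0,0,0],"hand":-1},{"linear":[0.01,0,0.092],"dr":[0,0,0],"hand":-1},{"linear":[0.01,0,0.092],"dr":[0,0,0],"hand":-1}]'
python3 -m crank '[{"linear":[0,0.03,0],"dr":[0,0,0],"hand":-1},{"linear":[0,0.06,0],"dr":[0,0,0],"hand":-1},{"linear":[0,0.09,0],"dr":[0,0,0],"hand":-1},{"linear":[0,0.12,0],"dr":[0,0,0],"hand":-1},{"linear":[0,0.14,0],"dr":[0,0,0],"hand":-1},{"linear":[0,0.15,0],"dr":[0,0,0],"hand":-1},{"linear":[0,0.155,0],"dr":[0,0,0],"hand":-1},{"linear":[0,0.159,0],"dr":[0,0,0],"hand":-1},{"linear":[0,0.159,0],"dr":[0,0,0],"hand":-1},{"linear":[0,0.159,0],"dr":[0,0,0],"hand":-1}]'
python3 -m crank '[{"linear":[0,0,0],"dr":[0,0,0],"hand":0.4},{"linear":[0,0,0],"dr":[0,0,0],"hand":0.4},{"linear":[0,0,0],"dr":[0,0,0],"hand":0.4},{"linear":[0,-0.01,0],"dr":[0,0,0],"hand":0.4},{"linear":[0,-0.03,0],"dr":[0,0,0],"hand":0.4},{"linear":[0,-0.06,0],"dr":[0,0,0],"hand":0.4},{"linear":[0,-0.09,0],"dr":[0,0,0],"hand":0.4},{"linear":[0,-0.12,0],"dr":[0,0,0],"hand":0.4},{"linear":[0,-0.14,0],"dr":[0,0,0],"hand":0.4},{"linear":[0,-0.14,0],"dr":[0,0,0],"hand":0.4}]'
python3 -c "
from h import *
p,R,o=pose();print(p,R.round(4))
bot.read_camera('scene')
im=bot.read_camera('top');cv2.imwrite('pics/t5.png',im[150:320,190:460].repeat(2,0).repeat(2,1))
for n,z in [('tall_bottle_mid',.074),('amber_bottle_mid',.064),('oil_can_mid',.069),('grease_tin_mid',.031)]:
    for c in('scene','top'):
        print(n,c,[(round(r['score'],2),ray(c,r['xy'],z).round(3)[:2].tolist()) for r in bot.place_of(c,n)][:5])
"
```

```text
t: 19.75
eef_pos: [0.589, -0.2169, 0.2723]
tool_rot: [-0.001, -0.001, 0.707, -0.707]
contact_force: [0.5, -0.0, -2.0]
gripper_width: 0.357
t: 20.33
eef_pos: [0.5814, -0.3042, 0.2736]
tool_rot: [0.001, -0.001, 0.708, -0.706]
contact_force: [0.8, 0.6, -1.4]
gripper_width: 0.358
t: 21.17
eef_pos: [0.5822, -0.3066, 0.1169]
tool_rot: [-0.001, -0.0, -0.707, 0.707]
contact_force: [0.3, -0.2, -1.0]
gripper_width: 0.358
t: 22.0
eef_pos: [0.5836, -0.3076, 0.2622]
tool_rot: [-0.003, -0.003, -0.706, 0.709]
contact_force: [0.5, -0.5, 0.9]
gripper_width: 0.7
[ 0.58358715 -0.30761724  0.26219367] [[-1.000e+00  9.200e-03  3.000e-04]
 [-3.000e-04 -4.000e-03 -1.000e+00]
 [-9.200e-03 -9.999e-01  4.000e-03]]
tall_bottle_mid scene [(0.81, [0.585, -0.305]), (0.48, [0.521, 0.309]), (0.28, [0.63, 0.021])]
tall_bottle_mid top [(0.85, [0.588, -0.315])]
amber_bottle_mid scene [(0.71, [0.413, -0.32])]
amber_bottle_mid top [(0.87, [0.431, -0.32])]
oil_can_mid scene [(0.95, [0.428, -0.104]), (0.8, [0.764, 0.009]), (0.79, [0.571, -0.148]), (0.63, [0.506, -0.308])]
oil_can_mid top [(0.97, [0.758, 0.01]), (0.81, [0.422, 0.034]), (0.68, [0.43, -0.099]), (0.6, [0.496, -0.313]), (0.57, [0.572, -0.162])]
grease_tin_mid scene [(0.72, [0.485, 0.328]), (0.66, [0.608, 0.03])]
grease_tin_mid top [(0.84, [0.619, 0.032]), (0.47, [0.498, -0.33])]
```

View pics/t5.png

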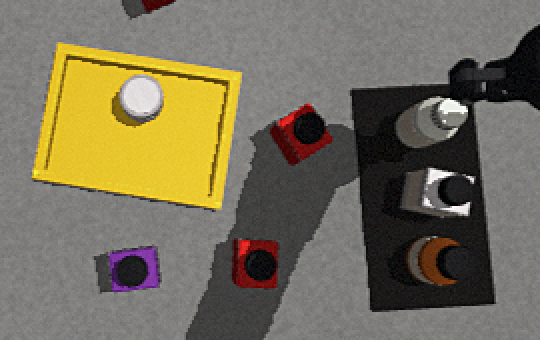

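All three stand on the mat (picture, right). Next, the tin.

```bash
python3 -m crank '[{"linear":[-0.003,0,-0.034],"dr":[0,0,0],"hand":0.8},{"linear":[-0.006,0,-0.067],"dr":[0,0,0],"hand":0.8},{"linear":[-0.01,0,-0.1],"dr":[0,0,0],"hand":0.8},{"linear":[-0.013,0,-0.134],"dr":[0,0,0],"hand":0.8},{"linear":[-0.016,0,-0.168],"dr":[0,0,0],"hand":0.8},{"linear":[-0.02,0,-0.2],"dr":[0,0,0],"hand":0.8},{"linear":[-0.023,0,-0.235],"dr":[0,0,0],"hand":0.8},{"linear":[-0.026,0,-0.27],"dr":[0,0,0],"hand":0.8},{"linear":[-0.03,0,-0.305],"dr":[0,0,0],"hand":0.8},{"linear":[-0.033,0,-0.336],"dr":[0,0,0],"hand":0.8}]'
python3 -m crank '[{"linear":[0,0.03,0],"dr":[0,0,0],"hand":0.8},{"linear":[0,0.06,0],"dr":[0,0,0],"hand":0.8},{"linear":[0,0.09,0],"dr":[0,0,0],"hand":0.8},{"linear":[0,0.12,0],"dr":[0,0,0],"hand":0.8},{"linear":[0,0.14,0],"dr":[0,0,0],"hand":0.8},{"linear":[0,0.15,0],"dr":[0,0,0],"hand":0.8},{"linear":[0,0.15,0],"dr":[0,0,0],"hand":0.8},{"linear":[0,0.15,0],"dr":[0,0,0],"hand":0.8},{"linear":[0,0.15,0],"dr":[0,0,0],"hand":0.8}]'
python3 -c "
from h import *
p,R,o=pose();print(p,R.round(4))
im=bot.read_camera('scene');cv2.imwrite('pics/s6.png',im[150:260,240:370].repeat(4,0).repeat(4,1))"
```

```text
t: 23.33
eef_pos: [0.6136, 0.0321, 0.2552]
tool_rot: [0.001, -0.001, 0.707, -0.707]
contact_force: [0.1, 0.8, 0.2]
gripper_width: 0.904
t: 24.08
eef_pos: [0.615, 0.0297, 0.1069]
tool_rot: [0.001, 0.001, 0.707, -0.707]
contact_force: [-0.0, 0.3, -1.1]
gripper_width: 0.898
[0.61500935 0.0296953  0.10690895] [[-1.0e+00  2.6e-03  5.0e-04]
 [-5.0e-04  4.0e-04 -1.0e+00]
 [-2.6e-03 -1.0e+00 -4.0e-04]]
```

View pics/s6.png

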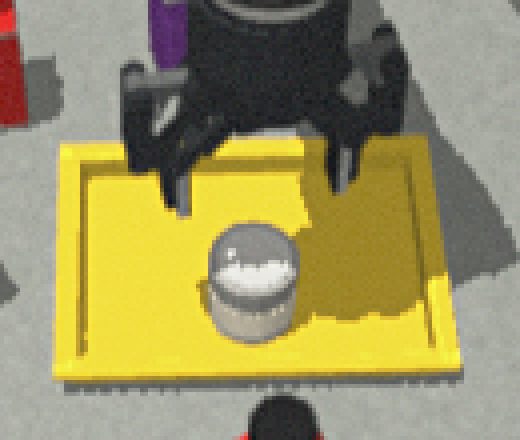

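```bash
python3 -m crank '[{"linear":[0,0.03,0],"dr":[0,0,0],"hand":0.8},{"linear":[0,0.055,0],"dr":[0,0,0],"hand":0.8},{"linear":[0,0.07,0],"dr":[0,0,0],"hand":0.8},{"linear":[0,0.08,0],"dr":[0,0,0],"hand":0.8},{"linear":[0,0.08,0],"dr":[0,0,0],"hand":0.8},{"linear":[0,0.08,0],"dr":[0,0,0],"hand":0.8}]'
python3 -m crank '[{"linear":[0,0,0],"dr":[0,0,0],"hand":-1},{"linear":[0,0,0],"dr":[0,0,0],"hand":-1},{"linear":[0,0,0],"dr":[0,0,0],"hand":-1},{"linear":[0,0,0],"dr":[0,0,0],"hand":-1},{"linear":[0,0,0],"dr":[0,0,0],"hand":-1},{"linear":[0,0,0],"dr":[0,0,0],"hand":-1},{"linear":[0,0,0],"dr":[0,0,0],"hand":-1}]' 60
python3 -m crank '[{"linear":[0,-0.01,0],"dr":[0,0,0],"hand":-1},{"linear":[0,-0.03,0],"dr":[0,0,0],"hand":-1},{"linear":[0,-0.055,0],"dr":[0,0,0],"hand":-1},{"linear":[0,-0.08,0],"dr":[0,0,0],"hand":-1},{"linear":[0,-0.1,0],"dr":[0,0,0],"hand":-1},{"linear":[0,-0.11,0],"dr":[0,0,0],"hand":-1},{"linear":[0,-0.11,0],"dr":[0,0,0],"hand":-1},{"linear":[0,-0.11,0],"dr":[0,0,0],"hand":-1}]'
python3 -m crank '[{"linear":[0.001,0,-0.01],"dr":[0,0,0],"hand":-1},{"linear":[0.003,0,-0.03],"dr":[0,0,0],"hand":-1},{"linear":[0.005,0,-0.06],"dr":[0,0,0],"hand":-1},{"linear":[0.008,0,-0.095],"dr":[0,0,0],"hand":-1},{"linear":[0.011,0,-0.13],"dr":[0,0,0],"hand":-1},{"linear":[0.014,0,-0.165],"dr":[0,0,0],"hand":-1},{"linear":[0.017,0,-0.2],"dr":[0,0,0],"hand":-1},{"linear":[0.02,0,-0.235],"dr":[0,0,0],"hand":-1},{"linear":[0.022,0,-0.265],"dr":[0,0,0],"hand":-1},{"linear":[0.024,0,-0.285],"dr":[0,0,0],"hand":-1}]'
python3 -m crank '[{"linear":[0.001,0,-0.01],"dr":[0,0,0],"hand":-1},{"linear":[0.001,0,-0.016],"dr":[0,0,0],"hand":-1},{"linear":[0.001,0,-0.016],"dr":[0,0,0],"hand":-1},{"linear":[0.001,0,-0.016],"dr":[0,0,0],"hand":-1},{"linear":[0.001,0,-0.016],"dr":[0,0,0],"hand":-1}]'
```

```text
t: 24.63
eef_pos: [0.6145, 0.0296, 0.0262]
tool_rot: [0.001, 0.0, 0.707, -0.707]
contact_force: [0.7, -1.2, 0.3]
gripper_width: 0.904
t: 25.22
eef_pos: [0.615, 0.0296, 0.0272]
tool_rot: [0.001, 0.001, 0.707, -0.707]
contact_force: [-2.1, -0.1, 5.9]
gripper_width: 0.591
t: 25.88
eef_pos: [0.6137, 0.0294, 0.1355]
tool_rot: [-0.0, -0.0, -0.707, 0.707]
contact_force: [0.0, -0.1, -2.0]
gripper_width: 0.583
t: 26.72
eef_pos: [0.5866, 0.3196, 0.1334]
tool_rot: [0.001, -0.003, 0.707, -0.707]
contact_force: [0.1, 0.2, -2.0]
gripper_width: 0.589
t: 27.13
eef_pos: [0.5893, 0.3279, 0.1349]
tool_rot: [0.001, -0.001, -0.706, 0.708]
contact_force: [0.8, -0.1, -1.7]
gripper_width: 0.59
```

```bash
python3 -c "
from h import *
p,R,o=pose();print(p)
print(ray('top',(149/4.8-.4+105,144/4.8-.4+180),.014)[:2])
im=cv2.imread('pics/scene0.png')
cv2.imwrite('pics/s7.png',cv2.resize(im[130:225,360:460],None,fx=6,fy=6,interpolation=cv2.INTER_CUBIC))
for P in [(.5905,.3307,.003),(.6294,.3877,.014),(.6442,.2873,.014)]: print((proj('scene',P)-[360,130]+.4)*6)
"
```

```text
[0.58931138 0.32793642 0.13486141]
[0.59064663 0.33164718]
[363.27484453 423.32625189]
[544.00458295 461.16945818]
[317.99962852 530.81653523]
```

View pics/s7.png

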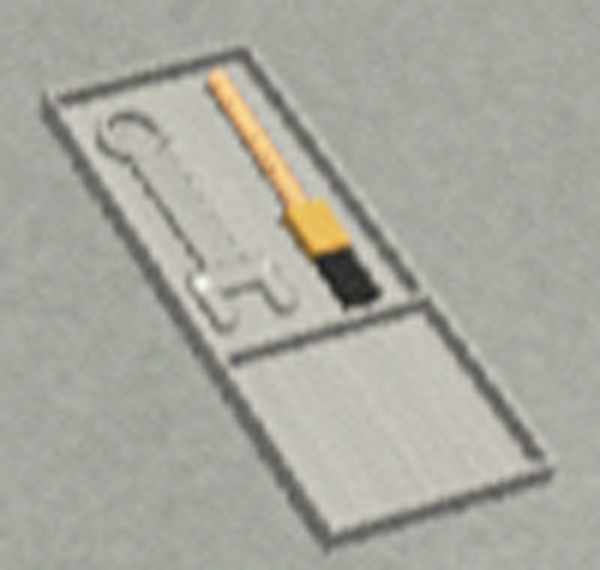

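```bash
python3 -c "
from h import *
q=[ray('scene',(u/6-.4+360,v/6-.4+130),.014)[:2] for u,v in ((550,468),(328,543),(40,98),(245,50),(432,298),(228,360))]
print(np.round(q,4)); f=(q[0]+q[1])/2;b=(q[2]+q[3])/2;d=(f-b);L=np.linalg.norm(d);d/=L;print(L,f-.048*d,(f+b)/2+.0795*d)
"
```

```text
[[0.633  0.3886]
 [0.6504 0.289 ]
 [0.3968 0.2529]
 [0.3857 0.3536]
 [0.541  0.378 ]
 [0.5563 0.2828]]
0.25294897261409793 [0.59417528 0.33203469] [0.59519062 0.33217878]
```

```bash
python3 -m crank '[{"linear":[-0.002,0.02,-0.001],"dr":[0,0,0],"hand":-1},{"linear":[-0.002,0.05,-0.001],"dr":[0,0,0],"hand":-1},{"linear":[-0.002,0.08,-0.001],"dr":[0,0,0],"hand":-1},{"linear":[-0.002,0.097,-0.001],"dr":[0,0,0],"hand":-1},{"linear":[-0.002,0.105,-0.001],"dr":[0,0,0],"hand":-1},{"linear":[-0.002,0.11,-0.001],"dr":[0,0,0],"hand":-1},{"linear":[-0.002,0.11,-0.001],"dr":[0,0,0],"hand":-1},{"linear":[-0.002,0.11,-0.001],"dr":[0,0,0],"hand":-1},{"linear":[-0.002,0.11,-0.001],"dr":[0,0,0],"hand":-1}]'
python3 -m crank '[{"linear":[0,0,0],"dr":[0,0,0],"hand":0.5},{"linear":[0,0,0],"dr":[0,0,0],"hand":0.5},{"linear":[0,0,0],"dr":[0,0,0],"hand":0.5},{"linear":[0,-0.01,0],"dr":[0,0,0],"hand":0.5},{"linear":[0,-0.03,0],"dr":[0,0,0],"hand":0.5},{"linear":[0,-0.06,0],"dr":[0,0,0],"hand":0.5},{"linear":[0,-0.095,0],"dr":[0,0,0],"hand":0.5},{"linear":[0,-0.13,0],"dr":[0,0,0],"hand":0.5},{"linear":[0,-0.17,0],"dr":[0,0,0],"hand":0.5},{"linear":[0,-0.21,0],"dr":[0,0,0],"hand":0.5}]'
python3 -m crank '[{"linear":[0,-0.02,0.03],"dr":[0,0,0],"hand":0.4},{"linear":[0,-0.02,0.06],"dr":[0,0,0],"hand":0.4},{"linear":[0,-0.02,0.1],"dr":[0,0,0],"hand":0.4},{"linear":[0,-0.02,0.135],"dr":[0,0,0],"hand":0.4},{"linear":[0,-0.02,0.17],"dr":[0,0,0],"hand":0.4},{"linear":[0,-0.02,0.205],"dr":[0,0,0],"hand":0.4},{"linear":[0,-0.02,0.24],"dr":[0,0,0],"hand":0.4},{"linear":[0,-0.02,0.275],"dr":[0,0,0],"hand":0.4},{"linear":[0,-0.02,0.3],"dr":[0,0,0],"hand":0.4},{"linear":[0,-0.02,0.3],"dr":[0,0,0],"hand":0.4}]'
python3 -c "
from h import *
p,R,o=pose();print(p)
a=bot.read_camera('top')[170:310,95:180];b=bot.read_camera('scene')[130:240,355:465]
for c in('scene','top'): print([(round(r['score'],2),ray(c,r['xy'],.030).round(3)[:2].tolist()) for r in bot.place_of(c,'grease_tin_mid')][:3])
A=cv2.resize(a,(340,560),interpolation=2);B=cv2.resize(b,(450,450),interpolation=2)
o=np.zeros((560,790,3),np.uint8);o[:,:340]=A;o[:450,340:]=B;cv2.imwrite('pics/s8.png',o)"
```

```text
t: 27.88
eef_pos: [0.5917, 0.3311, 0.0264]
tool_rot: [0.0, 0.001, 0.707, -0.707]
contact_force: [0.2, -0.7, -1.7]
gripper_width: 0.591
t: 28.72
eef_pos: [0.5901, 0.3313, 0.2379]
tool_rot: [0.0, -0.0, 0.707, -0.707]
contact_force: [1.6, -0.1, 0.0]
gripper_width: 0.754
t: 29.55
eef_pos: [0.5908, 0.0236, 0.2561]
tool_rot: [0.003, -0.003, -0.706, 0.708]
contact_force: [0.1, -1.3, -0.4]
gripper_width: 0.7
[0.5908477  0.02360137 0.25613118]
[(0.61, [0.592, 0.327])]
[(0.74, [0.585, 0.328]), (0.66, [0.419, -0.33])]
```

View pics/s8.png

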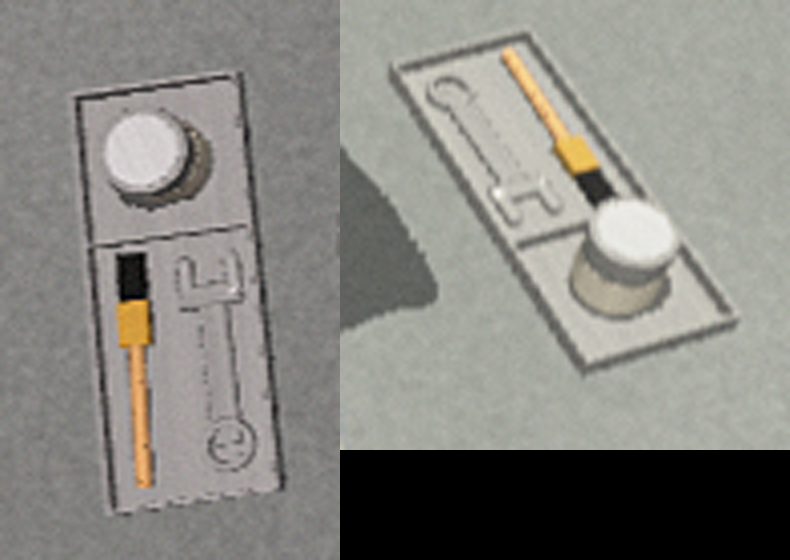

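```bash
python3 -m crank '[{"linear":[0.001,0,0.034],"dr":[0,0,0],"hand":0.4},{"linear":[0.002,0,0.07],"dr":[0,0,0],"hand":0.4},{"linear":[0.003,0,0.105],"dr":[0,0,0],"hand":0.4},{"linear":[0.004,0,0.14],"dr":[0,0,0],"hand":0.4},{"linear":[0.005,0,0.175],"dr":[0,0,0],"hand":0.4},{"linear":[0.006,0,0.21],"dr":[0,0,0],"hand":0.4},{"linear":[0.007,0,0.245],"dr":[0,0,0],"hand":0.4},{"linear":[0.008,0,0.28],"dr":[0,0,0],"hand":0.4},{"linear":[0.009,0,0.315],"dr":[0,0,0],"hand":0.4},{"linear":[0.01,0,0.338],"dr":[0,0,0],"hand":0.4}]'
python3 -m crank '[{"linear":[0,0.03,0],"dr":[0,0,0],"hand":0.4},{"linear":[0,0.06,0],"dr":[0,0,0],"hand":0.4},{"linear":[0,0.07,0],"dr":[0,0,0],"hand":0.4},{"linear":[0,0.07,0],"dr":[0,0,0],"hand":0.4},{"linear":[0,0.07,0],"dr":[0,0,0],"hand":0.4},{"linear":[0,0.07,0],"dr":[0,0,0],"hand":0.4},{"linear":[0,0.07,0],"dr":[0,0,0],"hand":0.4}]'
```

```text
t: 30.58
eef_pos: [0.5811, -0.3087, 0.2554]
tool_rot: [-0.0, 0.0, -0.707, 0.707]
contact_force: [0.3, 0.1, -0.3]
gripper_width: 0.7
t: 31.17
eef_pos: [0.5825, -0.3064, 0.1875]
tool_rot: [-0.002, -0.001, -0.707, 0.708]
contact_force: [0.2, -0.3, -0.1]
gripper_width: 0.699
```

```bash
python3 -m crank '[{"linear":[0,0.03,0],"dr":[0,0,0],"hand":0.4},{"linear":[0,0.055,0],"dr":[0,0,0],"hand":0.4},{"linear":[0,0.071,0],"dr":[0,0,0],"hand":0.4},{"linear":[0,0.071,0],"dr":[0,0,0],"hand":0.4},{"linear":[0,0.071,0],"dr":[0,0,0],"hand":0.4}]'
python3 -m crank '[{"linear":[0,0,0],"dr":[0,0,0],"hand":-1},{"linear":[0,0,0],"dr":[0,0,0],"hand":-1},{"linear":[0,0,0],"dr":[0,0,0],"hand":-1},{"linear":[0,0,0],"dr":[0,0,0],"hand":-1},{"linear":[0,0,0],"dr":[0,0,0],"hand":-1},{"linear":[0,0,0],"dr":[0,0,0],"hand":-1},{"linear":[0,0,0],"dr":[0,0,0],"hand":-1}]' 60
python3 -m crank '[{"linear":[0,-0.01,0],"dr":[0,0,0],"hand":-1},{"linear":[0,-0.03,0],"dr":[0,0,0],"hand":-1},{"linear":[0,-0.055,0],"dr":[0,0,0],"hand":-1},{"linear":[0,-0.08,0],"dr":[0,0,0],"hand":-1},{"linear":[0,-0.105,0],"dr":[0,0,0],"hand":-1},{"linear":[0,-0.13,0],"dr":[0,0,0],"hand":-1},{"linear":[0,-0.15,0],"dr":[0,0,0],"hand":-1},{"linear":[0,-0.16,0],"dr":[0,0,0],"hand":-1},{"linear":[0,-0.16,0],"dr":[0,0,0],"hand":-1},{"linear":[0,-0.16,0],"dr":[0,0,0],"hand":-1}]'
python3 -m crank '[{"linear":[-0.001,0,-0.01],"dr":[0,0,0],"hand":-1},{"linear":[-0.003,0,-0.03],"dr":[0,0,0],"hand":-1},{"linear":[-0.007,0,-0.06],"dr":[0,0,0],"hand":-1},{"linear":[-0.01,0,-0.095],"dr":[0,0,0],"hand":-1},{"linear":[-0.014,0,-0.13],"dr":[0,0,0],"hand":-1},{"linear":[-0.018,0,-0.165],"dr":[0,0,0],"hand":-1},{"linear":[-0.022,0,-0.2],"dr":[0,0,0],"hand":-1},{"linear":[-0.026,0,-0.235],"dr":[0,0,0],"hand":-1},{"linear":[-0.03,0,-0.27],"dr":[0,0,0],"hand":-1},{"linear":[-0.034,0,-0.305],"dr":[0,0,0],"hand":-1}]'
python3 -m crank '[{"linear":[-0.004,0,-0.035],"dr":[0,0,0],"hand":-1},{"linear":[-0.008,0,-0.065],"dr":[0,0,0],"hand":-1},{"linear":[-0.01,0,-0.085],"dr":[0,0,0],"hand":-1},{"linear":[-0.01,0,-0.092],"dr":[0,0,0],"hand":-1},{"linear":[-0.01,0,-0.092],"dr":[0,0,0],"hand":-1},{"linear":[-0.01,0,-0.092],"dr":[0,0,0],"hand":-1},{"linear":[-0.01,0,-0.092],"dr":[0,0,0],"hand":-1},{"linear":[-0.01,0,-0.092],"dr":[0,0,0],"hand":-1}]'
```

```text
t: 31.58
eef_pos: [0.5813, -0.3065, 0.115]
tool_rot: [-0.0, 0.0, -0.707, 0.707]
contact_force: [0.2, 0.6, 0.3]
gripper_width: 0.701
t: 32.17
eef_pos: [0.5825, -0.3069, 0.1166]
tool_rot: [-0.002, -0.001, -0.707, 0.708]
contact_force: [0.4, 1.6, 6.8]
gripper_width: 0.359
t: 33.0
eef_pos: [0.5807, -0.3064, 0.2742]
tool_rot: [-0.0, 0.0, -0.707, 0.707]
contact_force: [0.0, 0.4, -2.0]
gripper_width: 0.354
t: 33.83
eef_pos: [0.6135, 0.001, 0.2725]
tool_rot: [-0.001, -0.002, 0.707, -0.707]
contact_force: [-0.1, -1.0, -1.7]
gripper_width: 0.354
t: 34.5
eef_pos: [0.6247, 0.0881, 0.274]
tool_rot: [0.001, -0.001, -0.707, 0.708]
contact_force: [-0.3, 0.1, -1.5]
gripper_width: 0.354
```

```bash
python3 -m crank '[{"linear":[0,0.03,0],"dr":[0,0,0],"hand":-1},{"linear":[0,0.06,0],"dr":[0,0,0],"hand":-1},{"linear":[0,0.09,0],"dr":[0,0,0],"hand":-1},{"linear":[0,0.12,0],"dr":[0,0,0],"hand":-1},{"linear":[0,0.14,0],"dr":[0,0,0],"hand":-1},{"linear":[0,0.15,0],"dr":[0,0,0],"hand":-1},{"linear":[0,0.155,0],"dr":[0,0,0],"hand":-1},{"linear":[0,0.159,0],"dr":[0,0,0],"hand":-1},{"linear":[0,0.159,0],"dr":[0,0,0],"hand":-1},{"linear":[0,0.159,0],"dr":[0,0,0],"hand":-1}]'
python3 -m crank '[{"linear":[0,0,0],"dr":[0,0,0],"hand":0.4},{"linear":[0,0,0],"dr":[0,0,0],"hand":0.4},{"linear":[0,0,0],"dr":[0,0,0],"hand":0.4},{"linear":[0,-0.01,0],"dr":[0,0,0],"hand":0.4},{"linear":[0,-0.03,0],"dr":[0,0,0],"hand":0.4},{"linear":[0,-0.06,0],"dr":[0,0,0],"hand":0.4},{"linear":[0,-0.09,0],"dr":[0,0,0],"hand":0.4},{"linear":[0,-0.12,0],"dr":[0,0,0],"hand":0.4},{"linear":[0,-0.14,0],"dr":[0,0,0],"hand":0.4},{"linear":[0,-0.15,0],"dr":[0,0,0],"hand":0.4}]'
python3 -m crank '[{"linear":[0.01,0,0.032],"dr":[0,0,0],"hand":0.4},{"linear":[0.02,0,0.064],"dr":[0,0,0],"hand":0.4},{"linear":[0.03,0,0.097],"dr":[0,0,0],"hand":0.4},{"linear":[0.04,0,0.129],"dr":[0,0,0],"hand":0.4},{"linear":[0.05,0,0.162],"dr":[0,0,0],"hand":0.4},{"linear":[0.06,0,0.194],"dr":[0,0,0],"hand":0.4},{"linear":[0.07,0,0.226],"dr":[0,0,0],"hand":0.4},{"linear":[0.08,0,0.259],"dr":[0,0,0],"hand":0.4},{"linear":[0.09,0,0.291],"dr":[0,0,0],"hand":0.4},{"linear":[0.1,0,0.324],"dr":[0,0,0],"hand":0.4}]'
python3 -m crank '[{"linear":[0.01,0,0.032],"dr":[0,0,0],"hand":0.4},{"linear":[0.02,0,0.06],"dr":[0,0,0],"hand":0.4},{"linear":[0.024,0,0.077],"dr":[0,0,0],"hand":0.4},{"linear":[0.024,0.03,0.077],"dr":[0,0,0],"hand":0.4},{"linear":[0.024,0.06,0.077],"dr":[0,0,0],"hand":0.4},{"linear":[0.024,0.08,0.077],"dr":[0,0,0],"hand":0.4},{"linear":[0.024,0.08,0.077],"dr":[0,0,0],"hand":0.4},{"linear":[0.024,0.08,0.077],"dr":[0,0,0],"hand":0.4},{"linear":[0.024,0.08,0.077],"dr":[0,0,0],"hand":0.4},{"linear":[0.024,0.08,0.077],"dr":[0,0,0],"hand":0.4}]'
```

```text
t: 35.33
eef_pos: [0.6261, 0.0904, 0.117]
tool_rot: [0.001, 0.001, 0.707, -0.707]
contact_force: [0.5, -0.5, -1.7]
gripper_width: 0.357
t: 36.17
eef_pos: [0.6262, 0.091, 0.2699]
tool_rot: [0.002, 0.002, 0.708, -0.707]
contact_force: [0.0, -0.9, 0.5]
gripper_width: 0.698
t: 37.0
eef_pos: [0.5239, -0.2347, 0.2651]
tool_rot: [0.0, -0.001, 0.707, -0.707]
contact_force: [0.7, -0.1, 0.3]
gripper_width: 0.699
t: 37.83
eef_pos: [0.5021, -0.311, 0.1871]
tool_rot: [-0.001, -0.001, -0.707, 0.708]
contact_force: [-0.3, -0.2, 0.6]
gripper_width: 0.7
```

```bash
python3 -m crank '[{"linear":[0,0.03,0],"dr":[0,0,0],"hand":0.4},{"linear":[0,0.06,0],"dr":[0,0,0],"hand":0.4},{"linear":[0,0.075,0],"dr":[0,0,0],"hand":0.4},{"linear":[0,0.08,0],"dr":[0,0,0],"hand":0.4},{"linear":[0,0.08,0],"dr":[0,0,0],"hand":0.4},{"linear":[0,0.08,0],"dr":[0,0,0],"hand":0.4}]'
python3 -m crank '[{"linear":[0,0,0],"dr":[0,0,0],"hand":-1},{"linear":[0,0,0],"dr":[0,0,0],"hand":-1},{"linear":[0,0,0],"dr":[0,0,0],"hand":-1},{"linear":[0,0,0],"dr":[0,0,0],"hand":-1},{"linear":[0,0,0],"dr":[0,0,0],"hand":-1},{"linear":[0,0,0],"dr":[0,0,0],"hand":-1},{"linear":[0,0,0],"dr":[0,0,0],"hand":-1}]' 60
python3 -m crank '[{"linear":[0,-0.01,0],"dr":[0,0,0],"hand":-1},{"linear":[0,-0.03,0],"dr":[0,0,0],"hand":-1},{"linear":[0,-0.055,0],"dr":[0,0,0],"hand":-1},{"linear":[0,-0.08,0],"dr":[0,0,0],"hand":-1},{"linear":[0,-0.105,0],"dr":[0,0,0],"hand":-1},{"linear":[0,-0.13,0],"dr":[0,0,0],"hand":-1},{"linear":[0,-0.15,0],"dr":[0,0,0],"hand":-1},{"linear":[0,-0.16,0],"dr":[0,0,0],"hand":-1},{"linear":[0,-0.16,0],"dr":[0,0,0],"hand":-1},{"linear":[0,-0.16,0],"dr":[0,0,0],"hand":-1}]'
python3 -m crank '[{"linear":[-0.003,0,-0.009],"dr":[0,0,0],"hand":-1},{"linear":[-0.009,0,-0.025],"dr":[0,0,0],"hand":-1},{"linear":[-0.019,0,-0.05],"dr":[0,0,0],"hand":-1},{"linear":[-0.03,0,-0.08],"dr":[0,0,0],"hand":-1},{"linear":[-0.041,0,-0.11],"dr":[0,0,0],"hand":-1},{"linear":[-0.052,0,-0.14],"dr":[0,0,0],"hand":-1},{"linear":[-0.064,0,-0.17],"dr":[0,0,0],"hand":-1},{"linear":[-0.075,0,-0.2],"dr":[0,0,0],"hand":-1},{"linear":[-0.086,0,-0.23],"dr":[0,0,0],"hand":-1},{"linear":[-0.095,0,-0.255],"dr":[0,0,0],"hand":-1}]'
python3 -m crank '[{"linear":[-0.006,0,-0.015],"dr":[0,0,0],"hand":-1},{"linear":[-0.009,0,-0.025],"dr":[0,0,0],"hand":-1},{"linear":[-0.009,0,-0.025],"dr":[0,0,0],"hand":-1},{"linear":[-0.009,0,-0.025],"dr":[0,0,0],"hand":-1},{"linear":[-0.009,0,-0.025],"dr":[0,0,0],"hand":-1},{"linear":[-0.009,0,-0.025],"dr":[0,0,0],"hand":-1},{"linear":[-0.009,0,-0.025],"dr":[0,0,0],"hand":-1},{"linear":[-0.009,0,-0.025],"dr":[0,0,0],"hand":-1}]'
```

```text
t: 38.33
eef_pos: [0.5021, -0.3111, 0.1068]
tool_rot: [-0.001, -0.0, -0.707, 0.707]
contact_force: [-0.8, 0.7, 0.4]
gripper_width: 0.698
t: 38.92
eef_pos: [0.5021, -0.3115, 0.107]
tool_rot: [-0.001, -0.001, -0.706, 0.708]
contact_force: [0.2, -1.5, 6.5]
gripper_width: 0.355
t: 39.75
eef_pos: [0.5006, -0.3103, 0.2649]
tool_rot: [0.0, -0.0, 0.707, -0.707]
contact_force: [0.6, 1.1, -3.5]
gripper_width: 0.358
t: 40.58
eef_pos: [0.5953, -0.0517, 0.2633]
tool_rot: [-0.0, -0.002, 0.708, -0.707]
contact_force: [0.6, 0.2, -3.1]
gripper_width: 0.356
t: 41.25
eef_pos: [0.6046, -0.0317, 0.2654]
tool_rot: [0.0, -0.0, -0.707, 0.707]
contact_force: [-0.4, -0.4, -2.9]
gripper_width: 0.357
```

```bash
python3 -m crank '[{"linear":[0,0.03,0],"dr":[0,0,0],"hand":-1},{"linear":[0,0.06,0],"dr":[0,0,0],"hand":-1},{"linear":[0,0.09,0],"dr":[0,0,0],"hand":-1},{"linear":[0,0.12,0],"dr":[0,0,0],"hand":-1},{"linear":[0,0.14,0],"dr":[0,0,0],"hand":-1},{"linear":[0,0.15,0],"dr":[0,0,0],"hand":-1},{"linear":[0,0.155,0],"dr":[0,0,0],"hand":-1},{"linear":[0,0.159,0],"dr":[0,0,0],"hand":-1},{"linear":[0,0.159,0],"dr":[0,0,0],"hand":-1},{"linear":[0,0.159,0],"dr":[0,0,0],"hand":-1}]'
python3 -m crank '[{"linear":[0,0,0],"dr":[0,0,0],"hand":0.4},{"linear":[0,0,0],"dr":[0,0,0],"hand":0.4},{"linear":[0,0,0],"dr":[0,0,0],"hand":0.4},{"linear":[0,-0.01,0],"dr":[0,0,0],"hand":0.4},{"linear":[0,-0.03,0],"dr":[0,0,0],"hand":0.4},{"linear":[0,-0.06,0],"dr":[0,0,0],"hand":0.4},{"linear":[0,-0.09,0],"dr":[0,0,0],"hand":0.4},{"linear":[0,-0.12,0],"dr":[0,0,0],"hand":0.4},{"linear":[0,-0.14,0],"dr":[0,0,0],"hand":0.4},{"linear":[0,-0.15,0],"dr":[0,0,0],"hand":0.4}]'
python3 -m crank '[{"linear":[0.018,0,0.028],"dr":[0,0,0],"hand":0.4},{"linear":[0.036,0,0.057],"dr":[0,0,0],"hand":0.4},{"linear":[0.055,0,0.085],"dr":[0,0,0],"hand":0.4},{"linear":[0.073,0,0.114],"dr":[0,0,0],"hand":0.4},{"linear":[0.092,0,0.143],"dr":[0,0,0],"hand":0.4},{"linear":[0.11,0,0.171],"dr":[0,0,0],"hand":0.4},{"linear":[0.128,0,0.2],"dr":[0,0,0],"hand":0.4},{"linear":[0.146,0,0.228],"dr":[0,0,0],"hand":0.4},{"linear":[0.165,0,0.257],"dr":[0,0,0],"hand":0.4},{"linear":[0.183,0,0.285],"dr":[0,0,0],"hand":0.4}]'
python3 -m crank '[{"linear":[0,0,0],"dr":[0,0,0],"hand":0.4},{"linear":[0,0.03,0],"dr":[0,0,0],"hand":0.4},{"linear":[0,0.06,0],"dr":[0,0,0],"hand":0.4},{"linear":[0,0.08,0],"dr":[0,0,0],"hand":0.4},{"linear":[0,0.08,0],"dr":[0,0,0],"hand":0.4},{"linear":[0,0.08,0],"dr":[0,0,0],"hand":0.4},{"linear":[0,0.08,0],"dr":[0,0,0],"hand":0.4},{"linear":[0,0.08,0],"dr":[0,0,0],"hand":0.4}]'
```

```text
t: 42.08
eef_pos: [0.6061, -0.0306, 0.1078]
tool_rot: [0.001, 0.001, 0.707, -0.707]
contact_force: [0.0, 0.1, -2.9]
gripper_width: 0.355
t: 42.92
eef_pos: [0.6064, -0.0304, 0.2609]
tool_rot: [0.002, 0.002, 0.707, -0.707]
contact_force: [0.3, 0.7, -0.4]
gripper_width: 0.702
t: 43.75
eef_pos: [0.4204, -0.3168, 0.2562]
tool_rot: [0.0, -0.0, 0.707, -0.707]
contact_force: [0.5, -0.7, 0.1]
gripper_width: 0.697
t: 44.42
eef_pos: [0.4231, -0.3161, 0.178]
tool_rot: [-0.001, -0.001, -0.707, 0.708]
contact_force: [-0.1, -0.1, 0.4]
gripper_width: 0.699
```

```bash
python3 -m crank '[{"linear":[0,0.03,0],"dr":[0,0,0],"hand":0.4},{"linear":[0,0.06,0],"dr":[0,0,0],"hand":0.4},{"linear":[0,0.075,0],"dr":[0,0,0],"hand":0.4},{"linear":[0,0.081,0],"dr":[0,0,0],"hand":0.4},{"linear":[0,0.081,0],"dr":[0,0,0],"hand":0.4},{"linear":[0,0.081,0],"dr":[0,0,0],"hand":0.4}]'
python3 -m crank '[{"linear":[0,0,0],"dr":[0,0,0],"hand":-1},{"linear":[0,0,0],"dr":[0,0,0],"hand":-1},{"linear":[0,0,0],"dr":[0,0,0],"hand":-1},{"linear":[0,0,0],"dr":[0,0,0],"hand":-1},{"linear":[0,0,0],"dr":[0,0,0],"hand":-1},{"linear":[0,0,0],"dr":[0,0,0],"hand":-1},{"linear":[0,0,0],"dr":[0,0,0],"hand":-1}]' 60
python3 -m crank '[{"linear":[0,-0.01,0],"dr":[0,0,0],"hand":-1},{"linear":[0,-0.03,0],"dr":[0,0,0],"hand":-1},{"linear":[0,-0.055,0],"dr":[0,0,0],"hand":-1},{"linear":[0,-0.08,0],"dr":[0,0,0],"hand":-1},{"linear":[0,-0.105,0],"dr":[0,0,0],"hand":-1},{"linear":[0,-0.13,0],"dr":[0,0,0],"hand":-1},{"linear":[0,-0.15,0],"dr":[0,0,0],"hand":-1},{"linear":[0,-0.16,0],"dr":[0,0,0],"hand":-1},{"linear":[0,-0.16,0],"dr":[0,0,0],"hand":-1},{"linear":[0,-0.16,0],"dr":[0,0,0],"hand":-1}]'
python3 -m crank '[{"linear":[-0.004,0,-0.01],"dr":[0,0,0],"hand":-1},{"linear":[-0.011,0,-0.03],"dr":[0,0,0],"hand":-1},{"linear":[-0.022,0,-0.06],"dr":[0,0,0],"hand":-1},{"linear":[-0.035,0,-0.095],"dr":[0,0,0],"hand":-1},{"linear":[-0.048,0,-0.13],"dr":[0,0,0],"hand":-1},{"linear":[-0.062,0,-0.165],"dr":[0,0,0],"hand":-1},{"linear":[-0.075,0,-0.2],"dr":[0,0,0],"hand":-1},{"linear":[-0.088,0,-0.235],"dr":[0,0,0],"hand":-1},{"linear":[-0.101,0,-0.27],"dr":[0,0,0],"hand":-1},{"linear":[-0.112,0,-0.3],"dr":[0,0,0],"hand":-1}]'
python3 -m crank '[{"linear":[-0.01,0,-0.028],"dr":[0,0,0],"hand":-1},{"linear":[-0.017,0,-0.046],"dr":[0,0,0],"hand":-1},{"linear":[-0.02,0,-0.055],"dr":[0,0,0],"hand":-1},{"linear":[-0.02,0,-0.055],"dr":[0,0,0],"hand":-1},{"linear":[-0.02,0,-0.055],"dr":[0,0,0],"hand":-1},{"linear":[-0.02,0,-0.055],"dr":[0,0,0],"hand":-1},{"linear":[-0.02,0,-0.055],"dr":[0,0,0],"hand":-1},{"linear":[-0.02,0,-0.055],"dr":[0,0,0],"hand":-1}]'
```

```text
t: 44.92
eef_pos: [0.4229, -0.3162, 0.0966]
tool_rot: [-0.001, -0.0, -0.707, 0.707]
contact_force: [-0.2, 0.0, -0.2]
gripper_width: 0.702
t: 45.5
eef_pos: [0.4232, -0.3159, 0.097]
tool_rot: [-0.001, -0.001, -0.707, 0.707]
contact_force: [-0.1, 2.2, 5.6]
gripper_width: 0.401
t: 46.33
eef_pos: [0.4218, -0.3155, 0.2553]
tool_rot: [-0.0, 0.0, -0.707, 0.707]
contact_force: [0.4, 0.3, -2.6]
gripper_width: 0.404
t: 47.17
eef_pos: [0.5332, -0.0117, 0.2537]
tool_rot: [0.0, -0.002, 0.707, -0.707]
contact_force: [0.9, -0.6, -1.7]
gripper_width: 0.405
t: 47.83
eef_pos: [0.5535, 0.0378, 0.2553]
tool_rot: [0.001, -0.001, -0.707, 0.707]
contact_force: [0.4, 0.5, -2.8]
gripper_width: 0.405
```

```bash
python3 -m crank '[{"linear":[0,0.03,0],"dr":[0,0,0],"hand":-1},{"linear":[0,0.06,0],"dr":[0,0,0],"hand":-1},{"linear":[0,0.09,0],"dr":[0,0,0],"hand":-1},{"linear":[0,0.12,0],"dr":[0,0,0],"hand":-1},{"linear":[0,0.14,0],"dr":[0,0,0],"hand":-1},{"linear":[0,0.15,0],"dr":[0,0,0],"hand":-1},{"linear":[0,0.155,0],"dr":[0,0,0],"hand":-1},{"linear":[0,0.159,0],"dr":[0,0,0],"hand":-1},{"linear":[0,0.159,0],"dr":[0,0,0],"hand":-1},{"linear":[0,0.159,0],"dr":[0,0,0],"hand":-1}]'
python3 -m crank '[{"linear":[0,0,0],"dr":[0,0,0],"hand":0.4},{"linear":[0,0,0],"dr":[0,0,0],"hand":0.4},{"linear":[0,0,0],"dr":[0,0,0],"hand":0.4},{"linear":[0,-0.01,0],"dr":[0,0,0],"hand":0.4},{"linear":[0,-0.03,0],"dr":[0,0,0],"hand":0.4},{"linear":[0,-0.06,0],"dr":[0,0,0],"hand":0.4},{"linear":[0,-0.09,0],"dr":[0,0,0],"hand":0.4},{"linear":[0,-0.12,0],"dr":[0,0,0],"hand":0.4},{"linear":[0,-0.15,0],"dr":[0,0,0],"hand":0.4},{"linear":[0,-0.17,0],"dr":[0,0,0],"hand":0.4}]'
python3 -m crank '[{"linear":[0.011,0,0.03],"dr":[0,0,0],"hand":0.4},{"linear":[0.022,0,0.06],"dr":[0,0,0],"hand":0.4},{"linear":[0.035,0,0.095],"dr":[0,0,0],"hand":0.4},{"linear":[0.048,0,0.13],"dr":[0,0,0],"hand":0.4},{"linear":[0.062,0,0.165],"dr":[0,0,0],"hand":0.4},{"linear":[0.075,0,0.2],"dr":[0,0,0],"hand":0.4},{"linear":[0.088,0,0.235],"dr":[0,0,0],"hand":0.4},{"linear":[0.101,0,0.27],"dr":[0,0,0],"hand":0.4},{"linear":[0.112,0,0.3],"dr":[0,0,0],"hand":0.4},{"linear":[0.112,0,0.3],"dr":[0,0,0],"hand":0.4}]'
python3 - <<'E'
from h import *
bot.read_camera("scene");s=bot.read_camera("scene");t=bot.read_camera("top")
for n,z in [("tall_bottle_mid",.074),("amber_bottle_mid",.064),("oil_can_mid",.069),("grease_tin_mid",.030),("brush",.003),("spanner",.003),("reel_mid",.018)]:
    for c in("scene","top"): print(n,c,[(round(r["score"],2),ray(c,r["xy"],z).round(3)[:2].tolist()) for r in bot.place_of(c,n)][:6])
a=cv2.imread("pics/top0.png")[165:260,200:320];b=t[165:260,200:320];f=lambda x:cv2.resize(x,(396,300),interpolation=2)
o=np.vstack([np.hstack([f(a),f(b)]),np.hstack([f(cv2.imread("pics/scene0.png")[165:250,245:365]),f(s[165:250,245:365])])]);cv2.imwrite("pics/end.png",o)
E
```

```text
t: 48.67
eef_pos: [0.555, 0.0395, 0.0977]
tool_rot: [0.001, 0.001, 0.707, -0.707]
contact_force: [0.2, 0.0, -1.9]
gripper_width: 0.403
t: 49.5
eef_pos: [0.5546, 0.0398, 0.2705]
tool_rot: [0.002, 0.001, 0.707, -0.707]
contact_force: [0.7, 0.5, -0.1]
gripper_width: 0.709
t: 50.33
eef_pos: [0.4385, -0.2677, 0.2673]
tool_rot: [0.003, -0.003, -0.706, 0.708]
contact_force: [-0.0, -1.3, -0.8]
gripper_width: 0.701
tall_bottle_mid scene [(0.57, [0.629, 0.094])]
tall_bottle_mid top [(0.75, [0.631, 0.09])]
amber_bottle_mid scene [(0.73, [0.553, 0.043])]
amber_bottle_mid top [(0.66, [0.562, 0.038])]
oil_can_mid scene [(0.72, [0.422, -0.098]), (0.65, [0.63, 0.023]), (0.64, [0.604, -0.034]), (0.62, [0.759, 0.006]), (0.6, [0.427, 0.031]), (0.16, [0.606, 0.309])]
oil_can_mid top [(0.9, [0.422, -0.098]), (0.74, [0.598, -0.036]), (0.68, [0.755, 0.009]), (0.62, [0.421, 0.027]), (0.55, [0.567, -0.156])]
grease_tin_mid scene [(0.7, [0.593, 0.333])]
grease_tin_mid top [(0.66, [0.596, 0.322])]
brush scene [(0.61, [0.466, 0.347])]
brush top [(0.76, [0.454, 0.335])]
spanner scene [(0.56, [0.471, 0.298])]
spanner top [(0.17, [0.596, 0.34])]
reel_mid scene [(0.86, [0.796, -0.164])]
reel_mid top [(0.91, [0.8, -0.163])]
```

View pics/end.png

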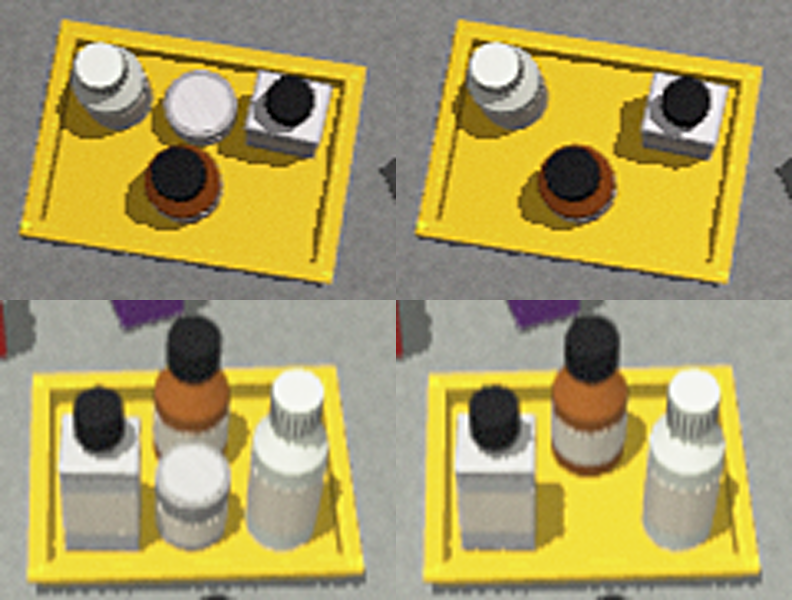

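Before (left) and after (right) match to within about a pixel, and all three containers are upright. I'll let the arm settle and hand in.

```bash
python3 -m crank '[{"linear":[0,0,0],"dr":[0,0,0],"hand":0.4},{"linear":[0,0,0],"dr":[0,0,0],"hand":0.4},{"linear":[0,0,0],"dr":[0,0,0],"hand":0.4},{"linear":[0,0,0],"dr":[0,0,0],"hand":0.4}]'; python3 -c "
from station import bot;print(bot.hand_in())"
```

```text
t: 51.52
eef_pos: [0.4419, -0.2607, 0.2663]
tool_rot: [-0.0, 0.0, -0.707, 0.707]
contact_force: [0.5, -0.4, 0.3]
gripper_width: 0.701
the job is handed in; nothing more can be done
None
```

The job is done and handed in at about 51.5 s of the 147 s allowed; `hand_in` gave no verdict. I lifted the oil can and both bottles onto the mat by their caps. Then I moved the tin to the middle of the service tray's empty compartment and put all three back where they had stood.

**Containers:** The before and after pictures of the spill tray agree to about a pixel in both cameras, and all three stand upright. I released each within about 1–2 mm of the arm position where I had gripped it.

**Tin:** I released it at (0.592, 0.331), against a compartment centre measured at about (0.592, 0.3315). The two cameras differed by about 4 mm on that centre. The last network readings put the tin at (0.593, 0.333) and (0.596, 0.322). The second reading's y is about 9 mm off, still inside the 15 mm limit, and the picture taken after release showed the tin centred.

**Bystanders:** The brush read within about 11 mm of its start and the reel within about 5 mm. The spanner read within 5 mm in the scene camera, but the last top-camera search missed it, giving only a low-score false hit. The arm came near none of them, and the wrist-force readings between moves never went above about 7 N.

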